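# Nip up the union nut of a gas filter with an adjustable wrench

### The arm

A 6-joint arm with a two-finger parallel gripper is mounted at the origin on a cart in front of the work surface, level with it; the furniture and walls round the work are solid. World frame = base frame: x ahead of the robot, y to its left, z up, the work surface at z = 0. Lengths are in m, angles in rad, forces in N, time in s.
With the tool pointing down it reaches from about 0.25 to 0.775 m from the base axis. Payload 4 kg.
Tool frame: the origin (TCP) lies at the very end of the fingers, on their centre line; the grasp point (between the pads) lies tcp_to_grasp behind it (tcp_to_grasp is the distance from the TCP to the grasp point, in m); z points along the fingers, y is the direction in which the jaws open and shut (so a half turn about z gives the same grasp; the last joint's range is limited). The gripper opens to 94 mm and grips with 3 to 60 N. Pads are 16 mm wide; open, the fingers measure 119 mm over their backs; the gripper's body (75 mm by 177 mm) begins 78 mm behind the grasp point.
Start: joints at [-1.381, 0.087, 1.371, -0, 1.684, -0.103], TCP at [0.159, -0.527, 0.18] pointing down, gripper open.
Joint ranges: [-3.1, 3.1], [-0.76, 2.03], [0.27, 2.55], [-1.08, 4.22], [0.17, 2.65], [-2.57, 2.57]. Speed limits (rad/s): [2.79, 2.79, 3.14, 3.14, 3.14, 3.14].

### API

Orientations are given as [roll, pitch, yaw] about the fixed x, y, z axes, in that order (R = Rz(yaw) Ry(pitch) Rx(roll)).
In Python, from bench import * gives the robot as it stands.
- The arm moves only by the tool play_rows, never from a script. Its argument "rows" is a list of rows, each a list of 3 entries, a list of its own where there are three numbers: the finger opening in cm, from 0 to 9.4, then the shift along the world's x, y, z in cm, then the turn, a rotation vector about the world's x, y, z in rad. A call has 1 to 8 rows; each row is the pose to reach, as a shift and turn from the pose commanded when the call began; what a row does not reach only later rows make up. A row lasts 1/12 s, in which the tool goes at most 41.7 mm and 7.16 degrees, less where a joint would pass 70% of its speed; a pose out of reach is approached as far as the arm can. A call with a gripper value outside its range is refused whole. The fingers move at their own pace and stop on an object; the grip force is fixed at half the most. Time passes only in rows, so rows that repeat a pose let the fingers close. It gives the time, the measured TCP pose, the force and the opening at its end, in the units of the state.
- get_obs(): the state, without advancing time (a new reading comes with each control period).
- snapshot(name): name is "scene" or "side" or "wrist"; returns a dict with "pixels" (480x640x3 uint8, red, green, blue), "fx", "fy", "cx", "cy" (pixels), "rvec" (rotation vector, rad) and "tvec" (3), from world to camera coordinates, as OpenCV has them. Camera axes: x right, y down, z forward; pixel columns grow to the right and rows downward; lengths in m; the calibration is good to about 2 mm. A picture is of the moment at which its call begins. There is no depth.
- close_job(): hands the job in, once; it reports no verdict.
Trained networks look in the newest picture that a camera, given by its name, has taken for a name from the list of things; names that differ only in an ending like _2 or _b are one class to them, and where a whole thing is asked for, a point or a joint stands for the part that bears it (a point fixed in the world has none). Each returns a list of dicts, best first, with "confidence" (0 to 1); they miss things now and then, are a little off and sometimes report something else, mostly with a low value. They report only what shows in the picture. A call takes as long as a camera call.
- silhouettes(camera, label): "mask" (480x640 bool, what is visible of it) and "point" ([row, column] in pixels, amid what is visible of it).
The state is a dict: "time": time; "joint_positions": joint angles; "qvel": joint speeds; "joint_torque": joint torques, N m; "tool_pos": TCP position; "ee_rot": TCP orientation; "wrist_force": force on the tool from outside, world axes, zero at the start; "wrist_torque": the same for the moment, N m; "width": finger opening in m.
Only numpy, scipy, OpenCV 4.12 (cv2) and the standard library are available. Lean on these libraries where they do the work, as an engineer would, in place of code of your own. Each camera call takes 0.05 s, during which the arm holds its last target. There are 200 camera calls.

### The job

The brass union nut at the foot of the gas filter column is leaking. Slip the adjustable wrench onto the nut so that it lies flat on the base plate, roll its worm until the moving jaw is snug on the nut, and only then swing the handle to tighten the nut by half a flat, about 30 degrees clockwise seen from above. Leave the wrench on the nut, and do not bump the filter column or shift the other things on the table.

Things in the scene. Friction and masses are not known exactly. Their poses are not given: they have to be found in the camera images.
- nut_center (a point): centre of the brass hexagon nut, 27 mm across flats, 31 mm across corners, 18 mm high (14 to 32 mm above the table), lying on the base plate. z is up, x goes through a corner, y is square to a flat; the axes turn with the nut. At the start x points away from the robot and 20 to 40 degrees to the left. Takes 0.3 N m to turn
- station: fixed aluminium base plate, 145 x 150 mm, top 12 mm above the table. Origin on the nut's axis at table height; the plate reaches 85 mm to -x (robot's side), 60 mm to +x and 75 mm to either side
- filter_column: fixed column on the plate, same origin: steel tube of 10 mm diameter from the nut up to a white filter housing, 66 mm diameter, 120 to 216 mm above the table; a bent tube (to 255 mm) leads down to a metal block with a gauge, 45 mm behind the nut (+x). The housing overhangs the worm when the wrench is on the nut: a hand must reach the worm tilted, leaning away from the column
- wrench_mouth (a point): middle of the mouth of the loose steel adjustable wrench (200 mm long, 0.4 kg), half-way up its 15 mm thick head; belongs on the nut's axis. x points out of the mouth, y to the moving jaw, z up. Fixed jaw's face at y = -13.5 mm, jaw tips at x = +14 mm, floor of the mouth at x = -17 mm. Fits with x parallel to the nut's x, both the same way (handle then towards the robot)
- wrench_handle (a point): place to grip the handle, near the head; same axes as the mouth; at (-94.6, 14.4, 0) mm from it. From here the handle goes on 90 mm in the direction (-0.966, 0.259, 0) of these axes; it is 22 mm wide, 27 mm at the end, and 10 mm thick, its underside 2.5 mm above the head's underside
- worm_center (a point): centre of the wrench's worm, a knurled steel roller of 18 mm diameter, 16 mm long, in a window of the head, at (-39, 5, 2) mm from the mouth; same axes, it rolls about y. Its top stands 3.5 mm proud of the head. Dragging the top towards the mouth (+x) closes the jaw; a fingertip pressed on it with 5 to 15 N rolls it (about 3 N at the rim), in several strokes
- wrench_worm (a joint): angle of the worm, rad; falls as the jaw closes; 0 when the jaw gap is 27 mm. One turn moves the jaw 8 mm
- wrench_jaw (a joint): position of the moving jaw, m: jaw gap minus 27 mm, so 0 is snug on the nut's flats; 3.0 to 4.4 mm at the start. Moved only by the worm; it does not creep back by itself
- nut (a joint): angle through which the nut has been tightened, rad; 0 at the start, grows clockwise seen from above
- film_roll_box: orange carton 62 x 125 x 62 mm, bystander, front left
- timer: white bench timer 66 x 64 x 20 mm, bystander, front right
- beaker: small clear beaker, 45 mm wide and 59 mm high, bystander, right of the base plate
- pen_marker: marker pen 135 mm long, bystander, left of the base plate
- flask_spare: flat culture flask with blue cap, 130 x 77 x 31 mm, bystander, behind the base plate

How it is judged:
On the way, in this order (a step that is already met when the one before it is completed fails the run):
1. the wrench is on the nut, flat on the base plate (horizontal distance between wrench_mouth and nut_center below 0.006 m and height (world z) of wrench_mouth below 0.0225 m and angle between wrench_mouth's own z axis and vertical below 0.06 rad), for 0.2 s.
2. the jaw is rolled snug (within 1.2 mm) on the nut, the nut not yet turned (value of joint wrench_jaw below 0.0012 m and horizontal distance between wrench_mouth and nut_center below 0.006 m and value of joint nut below 0.15 rad), for 0.2 s.
3. the nut is turned at least 22 degrees with the wrench snug on it (value of joint nut above 0.384 rad and value of joint wrench_jaw below 0.0016 m and horizontal distance between wrench_mouth and nut_center below 0.006 m), for 0.1 s.
At the end, for the whole second after the job is handed in: the nut is tightened by 22 to 38 degrees, the wrench lies flat on the base plate round the nut (mouth's middle within 6 mm of the nut's axis), its jaw still within 1.6 mm of snug, everything at rest and released (all of step 3 and value of joint nut below 0.663 rad and height (world z) of wrench_mouth below 0.0225 m and angle between wrench_mouth's own z axis and vertical below 0.06 rad and velocity of joint nut between -0.05 and 0.05 rad/s); the robot touches nothing.
It fails at once if the nut is turned more than 9 degrees while the jaw is more than 2 mm slack ((value of joint nut above 0.16 rad or value of joint nut below -0.16 rad) and value of joint wrench_jaw above 0.002 m).
It fails at once if the nut is turned past 45 degrees (value of joint nut above 0.785 rad).
It fails at once if the filter column is bumped (over 8 N) (contact force between any of the arm, the fingers and filter_column above 8 N).
It fails at once if a bystander is shifted more than 15 mm (distance of any of film_roll_box, timer, beaker, pen_marker, flask_spare from where it was at the start of the episode above 0.015 m).
It also fails if it takes over 64 s, if anything falls off the work surface, if the arm or the gripper's body presses on something with over 40 N, if the wrist force passes 120 N, or if a joint passes its speed limit or range.

## Working session

There is one attempt and no reset: what is moved stays moved. The work goes in short steps, Python scripts to look and compute and a tool call to move; the robot and the scene stay as the last step left them, time stands still between calls to the robot, and variables do not carry over. Pictures are saved under pics/ and viewed, about 8 in all and at most 12, crops included, and the job is handed in when it is done.

Besides the shell and the picture viewer there is one more tool, called after ">>>" as name([rows], argument=value, ...), one row to a line, values as JSON. play_rows: Moves the arm, as the interface text tells. Its arguments: {"type":"object","properties":{"rows":{"type":"array"}},"required":["rows"]}

```bash
ls; mkdir -p pics; cat > h.py <<'E'
from bench import *
import numpy as np, cv2
from scipy.spatial.transform import Rotation as R
def ray(s,rc):
    Rm=cv2.Rodrigues(np.array(s["rvec"],float))[0]; t=np.array(s["tvec"],float).ravel()
    d=Rm.T@np.array([(rc[1]-s["cx"])/s["fx"],(rc[0]-s["cy"])/s["fy"],1.]); return -Rm.T@t,d
def onz(s,rc,z):
    o,d=ray(s,rc); return o+d*(z-o[2])/d[2]
def proj(s,P):
    p,_=cv2.projectPoints(np.atleast_2d(np.array(P,float)),np.array(s["rvec"],float),np.array(s["tvec"],float),np.array([[s["fx"],0,s["cx"]],[0,s["fy"],s["cy"]],[0,0,1.]]),None); return p[:,0]
def save(s,n): cv2.imwrite("pics/"+n,s["pixels"][...,::-1])
E
python3 - <<'E'
from h import *
o=get_obs(); print({k:np.round(v,3) for k,v in o.items()})
ims=[]
for c in["scene","side"]:
    s=snapshot(c); save(s,c+"0.png"); print(c,ray(s,(240,320)),s["fx"])
    for l in["nut_center","wrench_mouth","wrench_handle","worm_center","station","filter_column"]:
        for r in silhouettes(c,l)[:2]:
            m=r["mask"]; print(l,round(r["confidence"],2),np.round(r["point"]),m.sum(),onz(s,r["point"],.01).round(3))
E
```

```text
pics
{'time': np.float64(0.0), 'joint_positions': array([-1.381,  0.088,  1.372, -0.   ,  1.684, -0.103]), 'qvel': array([ 0.   ,  0.003,  0.   ,  0.002, -0.001, -0.002]), 'joint_torque': array([-2.0000e-03, -3.4018e+01, -3.0243e+01,  7.2000e-02,  3.3000e-02,
       -0.0000e+00]), 'tool_pos': array([ 0.159, -0.526,  0.179]), 'ee_rot': array([-3.139, -0.   ,  0.293]), 'wrist_force': array([ 0.495,  0.436, -0.716]), 'wrist_torque': array([-0.049, -0.042,  0.019]), 'width': np.float64(0.094)}
scene (array([0.09844094, 0.51407077, 0.78966484]), array([ 0.49035093, -0.44423043, -0.74991908])) 445.446678553196
nut_center 0.66 [230. 466.] 670 [ 0.396 -0.224  0.01 ]
nut_center 0.55 [250. 306.] 58 [0.608 0.096 0.01 ]
wrench_mouth 0.8 [238. 414.] 1102 [ 0.462 -0.114  0.01 ]
wrench_mouth 0.19 [199. 359.] 418 [ 0.643 -0.114  0.01 ]
wrench_handle 0.59 [233. 414.] 1124 [ 0.474 -0.126  0.01 ]
wrench_handle 0.4 [227. 393.] 98 [ 0.522 -0.105  0.01 ]
worm_center 0.83 [237. 417.] 1109 [ 0.461 -0.123  0.01 ]
worm_center 0.73 [232. 463.] 715 [ 0.398 -0.215  0.01 ]
station 0.66 [245. 305.] 5220 [0.619 0.089 0.01 ]
filter_column 0.79 [210. 298.] 2329 [0.719 0.026 0.01 ]
side (array([ 0.18920125, -0.67977498,  0.72841316]), array([ 0.37431465,  0.66592102, -0.64550629])) 506.899716579307
nut_center 0.32 [326. 310.] 1727 [ 0.469 -0.141  0.01 ]
wrench_mouth 0.61 [320. 308.] 1814 [ 0.474 -0.128  0.01 ]
wrench_handle 0.68 [327. 305.] 1779 [ 0.461 -0.139  0.01 ]
worm_center 0.73 [328. 308.] 1855 [ 0.464 -0.143  0.01 ]
worm_center 0.2 [219. 394.] 373 [0.791 0.043 0.01 ]
station 0.66 [223. 312.] 4856 [0.62  0.123 0.01 ]
filter_column 0.68 [182. 318.] 2469 [0.713 0.261 0.01 ]
```

```bash
python3 - <<'E'
import cv2,numpy as np
a=cv2.imread("pics/scene0.png")[120:320,220:500];b=cv2.imread("pics/side0.png")[120:400,180:460]
cv2.imwrite("pics/c0.png",np.hstack([cv2.resize(a,(420,300)),np.zeros((300,0,3),np.uint8)]))
A=cv2.resize(a,None,fx=1.42,fy=1.42,interpolation=3);B=cv2.resize(b,None,fx=1.42,fy=1.42,interpolation=3)
A=np.vstack([A,np.zeros((B.shape[0]-A.shape[0],A.shape[1],3),np.uint8)])
cv2.imwrite("pics/c0.png",np.hstack([A,B])[:,:800])
E
```

```text
(no output)
```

View pics/c0.png

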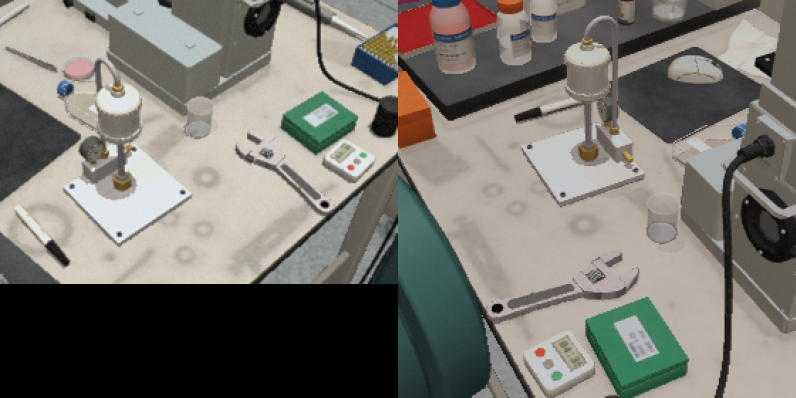

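```bash
python3 - <<'E'
from h import *
S=snapshot("scene");D=snapshot("side")
f=lambda x,y:(120+y/1.42,220+x/1.42)
g=lambda x,y:(120+y/1.42,180+(x-398)/1.42)
for n,a,b,z in[("worm",f(268,152),g(597,274),.018),("hole",f(323,205),g(497,308),.0125),("tipA",f(237,146),g(637,255),.015),("tipB",f(248,134),g(637,288),.015),("nuttop",f(123,176),g(588,149),.032),
 ("pl_near",f(120,241),g(565,202),.012),("pl_right",f(190,194),g(643,177),.012),("pl_left",f(65,187),g(523,143),.012)]:
    print(n,onz(S,a,z).round(4),onz(D,b,z).round(4))
w=snapshot("wrist");print(ray(w,(240,320)))
E
```

```text
worm [ 0.4907 -0.1255  0.018 ] [ 0.498  -0.1291  0.018 ]
hole [ 0.3613 -0.106   0.0125] [ 0.3639 -0.1112  0.0125]
tipA [ 0.5367 -0.1001  0.015 ] [ 0.5627 -0.1242  0.015 ]
tipB [ 0.543  -0.1354  0.015 ] [ 0.5321 -0.1731  0.015 ]
nuttop [0.6055 0.0954 0.032 ] [0.6066 0.0903 0.032 ]
pl_near [0.5254 0.1725 0.012 ] [0.5289 0.0202 0.012 ]
pl_right [0.5184 0.0311 0.012 ] [0.658  0.0106 0.012 ]
pl_left [0.6643 0.1681 0.012 ] [0.5352 0.1784 0.012 ]
(array([ 0.23719193, -0.5024909 ,  0.38503332]), array([-0.249332  , -0.08673749, -0.96476927]))
```

>>> play_rows([
  [9.4,[14,20,2],[0,0,0.9]],
  [9.4,[14,20,2],[0,0,0.9]],
  [9.4,[14,20,2],[0,0,0.9]],
  [9.4,[14,20,2],[0,0,0.9]],
  [9.4,[14,20,2],[0,0,0.9]],
  [9.4,[14,20,2],[0,0,0.9]],
  [9.4,[14,20,2],[0,0,0.9]],
  [9.4,[14,20,2],[0,0,0.9]],
])

```text
time: 1.52
tool_pos: [0.3002, -0.3249, 0.2009]
ee_rot: [3.14, 0.001, 1.202]
wrist_force: [0.2, 0.8, -0.3]
width: 0.0941
```

>>> play_rows([
  [9.4,[14,20,0],[0,0,0.9]],
  [9.4,[14,20,0],[0,0,0.9]],
  [9.4,[14,20,0],[0,0,0.9]],
  [9.4,[14,20,0],[0,0,0.9]],
  [9.4,[14,20,0],[0,0,0.9]],
  [9.4,[14,20,0],[0,0,0.9]],
  [9.4,[14,20,0],[0,0,0.9]],
  [9.4,[14,20,0],[0,0,0.9]],
])

```text
time: 2.18
tool_pos: [0.4396, -0.1245, 0.2]
ee_rot: [3.142, -0.0, 2.102]
wrist_force: [0.4, -0.3, -1.3]
width: 0.0943
```

>>> play_rows([
  [9.4,[0,0,-2],[0,0,0.88]],
  [9.4,[0,0,-2],[0,0,0.88]],
  [9.4,[0,0,-2],[0,0,0.88]],
  [9.4,[0,0,-2],[0,0,0.88]],
  [9.4,[0,0,-2],[0,0,0.88]],
  [9.4,[0,0,-2],[0,0,0.88]],
  [9.4,[0,0,-2],[0,0,0.88]],
  [9.4,[0,0,-2],[0,0,0.88]],
])

```text
time: 2.85
tool_pos: [0.4387, -0.1266, 0.1801]
ee_rot: [3.142, 0.0, 2.975]
wrist_force: [0.0, -0.4, -0.5]
width: 0.0939
```

```bash
python3 - <<'E'
from h import *
o=get_obs(); print({k:np.round(v,3) for k,v in o.items()},tcp_to_grasp if 'tcp_to_grasp' in globals() else '')
s=snapshot("wrist");save(s,"w1.png");print(ray(s,(240,320)),s["fx"])
for r in silhouettes("wrist","wrench_mouth")[:2]: print(r["confidence"],r["mask"].sum(),r["point"])
E
```

```text
{'time': np.float64(2.85), 'joint_positions': array([-0.405, -0.123,  1.577,  0.   ,  1.687, -1.809]), 'qvel': array([ 0.   ,  0.001, -0.   ,  0.002,  0.   ,  0.101]), 'joint_torque': array([ -0.   , -24.94 , -30.212,  -0.042,   0.064,  -0.815]), 'tool_pos': array([ 0.439, -0.127,  0.18 ]), 'ee_rot': array([3.142, 0.   , 2.975]), 'wrist_force': array([ 0.049, -0.369, -0.474]), 'wrist_torque': array([ 0.022, -0.144, -0.061]), 'width': np.float64(0.094)} 0.0188
(array([ 0.35705901, -0.11262909,  0.38507635]), array([ 0.26226817, -0.03260361, -0.96468751])) 431.48003543654386
0.83 7581 [245.2, 314.6]
```

View pics/w1.png

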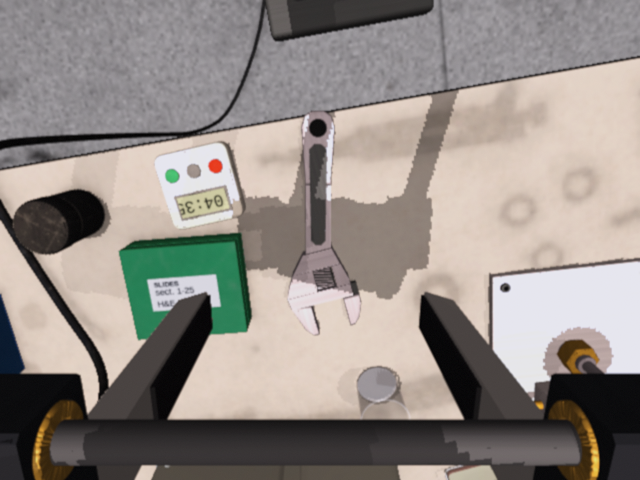

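```bash
python3 - <<'E'
from h import *
s=snapshot("wrist")
for n,rc,z in[("hole",(128,317),.0125),("worm",(277,323),.018),("tipfix",(333,314),.015),("tipmov",(322,354),.015),("handleL",(215,306),.0125),("handleR",(215,332),.0125),("handleL2",(150,304),.0125),("handleR2",(150,333),.0125),("nuttop",(350,578),.032),("platecorner",(276,491),.012)]:
    print(n,onz(s,rc,z).round(4))
E
```

```text
hole [ 0.3627 -0.1116  0.0125]
worm [ 0.4915 -0.1282  0.018 ]
tipfix [ 0.5469 -0.1461  0.015 ]
tipmov [ 0.542 -0.107  0.015]
handleL [ 0.4338 -0.1336  0.0125]
handleR [ 0.4376 -0.1111  0.0125]
handleL2 [ 0.3784 -0.1255  0.0125]
handleR2 [ 0.3826 -0.1013  0.0125]
nuttop [0.5963 0.091  0.032 ]
platecorner [0.519  0.0238 0.012 ]
```

>>> play_rows([
  [5,[-0.3,0.25,-4],[0,0,0]],
  [5,[-0.3,0.25,-8],[0,0,0]],
  [5,[-0.3,0.25,-12],[0,0,0]],
  [5,[-0.3,0.25,-15],[0,0,0]],
  [5,[-0.3,0.25,-17],[0,0,0]],
  [5,[-0.3,0.25,-17.7],[0,0,0]],
  [5,[-0.3,0.25,-17.7],[0,0,0]],
  [5,[-0.3,0.25,-17.7],[0,0,0]],
])

```text
time: 3.67
tool_pos: [0.4365, -0.1244, 0.004]
ee_rot: [-3.141, 0.001, 2.972]
wrist_force: [-0.5, 0.6, 0.5]
width: 0.0503
```

>>> play_rows([
  [1,[0,0,0],[0,0,0]],
  [1,[0,0,0],[0,0,0]],
  [1,[0,0,0],[0,0,0]],
  [1,[0,0,0],[0,0,0]],
  [1,[0,0,0],[0,0,0]],
  [1,[0,0,0],[0,0,0]],
])

```text
time: 4.17
tool_pos: [0.436, -0.1242, 0.0034]
ee_rot: [-3.142, 0.001, 2.973]
wrist_force: [-0.1, -0.7, 0.5]
width: 0.0132
```

>>> play_rows([
  [0.5,[0,0,0],[0,0,0]],
  [0.5,[0,0,0],[0,0,0]],
  [0.5,[0,0,0],[0,0,0]],
])

```text
time: 4.42
tool_pos: [0.4357, -0.1241, 0.003]
ee_rot: [3.141, -0.0, 2.973]
wrist_force: [-1.4, -0.4, -0.2]
width: 0.005
```

```bash
python3 - <<'E'
from h import *
s=snapshot("side");d=snapshot("wrist");c=snapshot("scene")
a=cv2.resize(s["pixels"][230:380,220:400],(480,400));b=cv2.resize(d["pixels"],(320,240));e=cv2.resize(c["pixels"][180:280,360:480],(320,160)) 
im=np.zeros((400,800,3),np.uint8);im[:,:480]=a;im[:240,480:]=b;im[240:,480:]=e[:160]
cv2.imwrite("pics/g1.png",im[...,::-1])
E
```

```text
(no output)
```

View pics/g1.png

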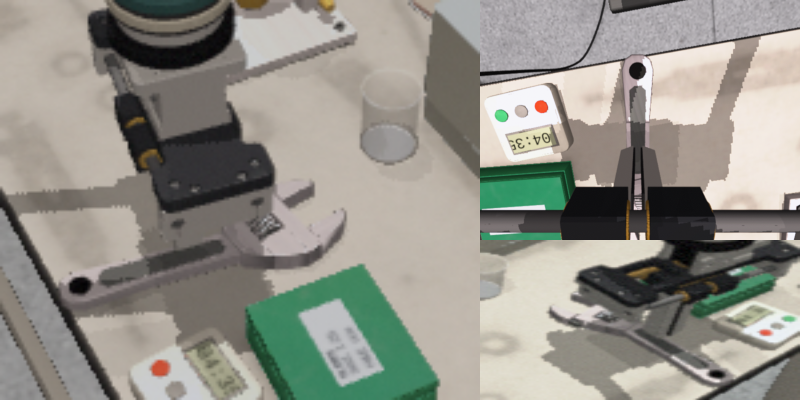

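```bash
python3 - <<'E'
from h import *
o=get_obs();print(o["tool_pos"],o["width"],tcp_to_grasp)
d=snapshot("wrist")
print(proj(d,[o["tool_pos"],[.4353,-.1243,.0125]]))
a=cv2.resize(d["pixels"][80:480,220:420],(400,800))[:600]
s=snapshot("side");print(proj(s,[o["tool_pos"],[.4353,-.1243,.0125]]));b=cv2.resize(s["pixels"][270:370,240:320],None,fx=5,fy=5)[:600]
im=np.zeros((600,800,3),np.uint8);im[:,:400]=a;im[:500,400:]=b
cv2.imwrite("pics/g2.png",im[...,::-1])
E
```

```text
[ 0.43568831 -0.12407745  0.0029322 ] 0.005152141792719249 0.0188
[[314.61333978 290.62686929]
 [314.00712277 297.33827134]]
[[289.21526213 329.5585219 ]
 [288.8503327  326.29528057]]
```

View pics/g2.png

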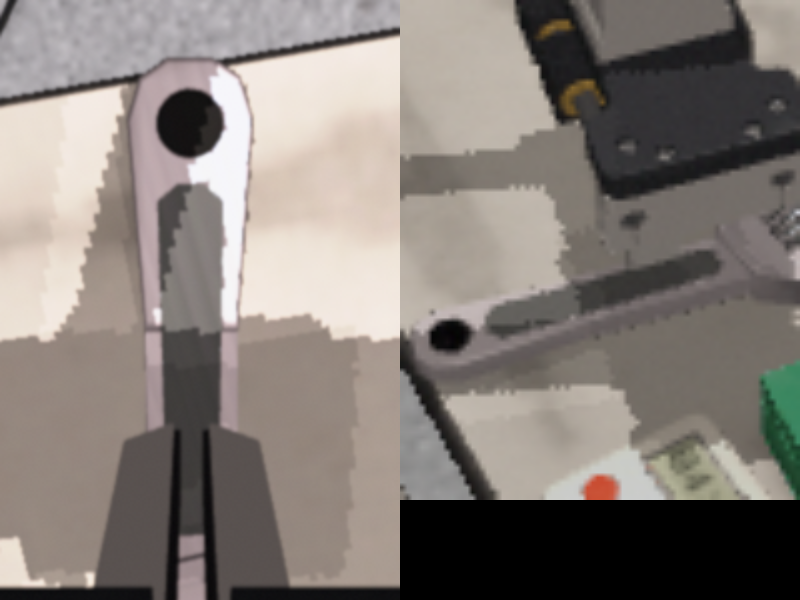

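>>> play_rows([
  [4,[0,0,0],[0,0,0]],
  [4,[0,0,0],[0,0,0]],
  [4,[0,0,0],[0,0,0]],
  [4,[0,0,-0.25],[0,0,0]],
  [4,[0,0,-0.25],[0,0,0]],
  [4,[0,0,-0.25],[0,0,0]],
])

```text
time: 5.17
tool_pos: [0.4355, -0.124, 0.0002]
ee_rot: [3.141, -0.001, 2.973]
wrist_force: [0.2, -0.5, 0.7]
width: 0.0389
```

>>> play_rows([
  [1.5,[0,0,0],[0,0,0]],
  [1.5,[0,0,0],[0,0,0]],
  [1.5,[0,0,0],[0,0,0]],
  [1.5,[0,0,0],[0,0,0]],
  [1.5,[0,0,0],[0,0,0]],
])

```text
time: 5.58
tool_pos: [0.4358, -0.1242, 0.0005]
ee_rot: [3.142, 0.0, 2.973]
wrist_force: [0.6, 0.6, -0.2]
width: 0.0153
```

```bash
python3 - <<'E'
from h import *
o=get_obs();P=o["tool_pos"]
out=[]
for c in["scene","side"]:
    s=snapshot(c);u,v=proj(s,P)[0];print(c,u,v);x,y=int(u),int(v)
    a=cv2.resize(s["pixels"][y-50:y+25,x-25:x+25],None,fx=8,fy=8,interpolation=cv2.INTER_NEAREST)
    cv2.drawMarker(a,(int((u-x+25)*8),int((v-y+50)*8)),(255,0,0),0,12); out.append(a)
    for r in silhouettes(c,"wrench_handle")[:1]: print(r["confidence"],r["point"],r["mask"].sum())
cv2.imwrite("pics/g3.png",np.hstack(out)[...,::-1])
E
```

```text
scene 425.317730801097 245.0336877395191
0.93 [242.5, 422.9] 899
side 289.3291173110612 330.42671173077804
0.84 [328.8, 305.3] 1678
```

View pics/g3.png

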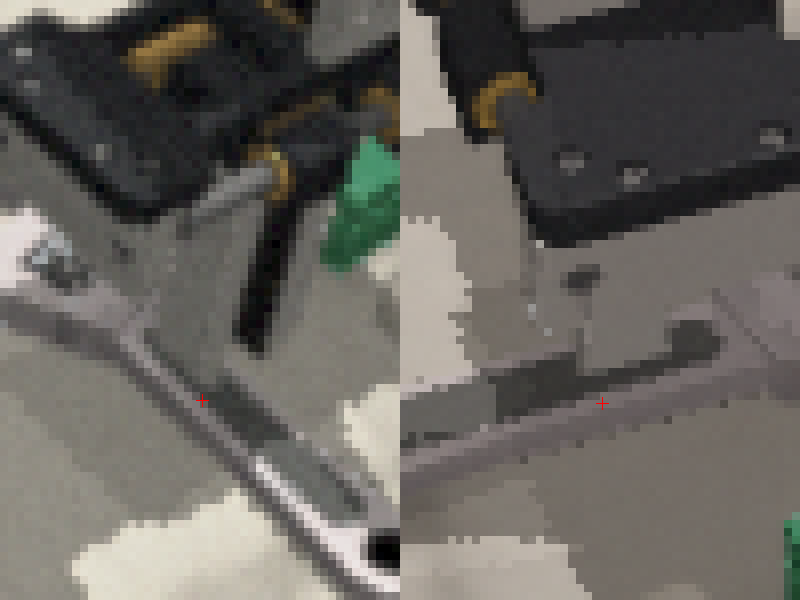

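>>> play_rows([
  [1.5,[0,0,3],[0,0,0]],
  [0.5,[0,0,3],[0,0,0]],
  [0,[0,0,3],[0,0,0]],
  [0,[0,0,2],[0,0,0]],
  [0,[0,0,1.5],[0,0,0]],
  [0,[0,0,1.2],[0,0,0]],
  [0,[0,0,1.0],[0,0,0]],
  [0,[0,0,0.9],[0,0,0]],
])

```text
time: 6.45
tool_pos: [0.4348, -0.1237, 0.0081]
ee_rot: [3.141, -0.002, 2.973]
wrist_force: [-0.6, 0.7, -0.0]
width: 0.0002
```

>>> play_rows([
  [0,[0,0,-0.2],[0,0,0]],
  [0,[0,0,-0.3],[0,0,0]],
])

```text
time: 6.62
tool_pos: [0.4357, -0.1241, 0.0062]
ee_rot: [3.141, -0.0, 2.973]
wrist_force: [0.8, 0.0, 0.1]
width: 0.0003
```

>>> play_rows([
  [0,[0,0,2.5],[0,0,0]],
  [0,[-4,0.7,2.5],[0,0,0]],
  [0,[-4,0.7,2],[0,0,0]],
  [0,[-4,0.7,1.3],[0,0,0]],
  [0,[-4,0.7,0.8],[0,0,0]],
  [0,[-4,0.7,0.5],[0,0,0]],
  [0,[-4,0.7,0.3],[0,0,0]],
  [0,[-4,0.7,0.3],[0,0,0]],
])

```text
time: 7.28
tool_pos: [0.3958, -0.1171, 0.0087]
ee_rot: [3.141, -0.002, 2.973]
wrist_force: [0.3, -0.1, -0.1]
width: 0.0004
```

>>> play_rows([
  [0,[0,0,-0.3],[0,0,0]],
  [0,[0,0,-0.6],[0,0,0]],
  [0,[0,0,-0.8],[0,0,0]],
  [0,[0,0,-0.9],[0,0,0]],
  [0,[0,0,-1.0],[0,0,0]],
  [0,[0,0,-1.0],[0,0,0]],
])

```text
time: 7.78
tool_pos: [0.3956, -0.1171, -0.0007]
ee_rot: [3.141, -0.0, 2.973]
wrist_force: [0.3, -0.2, -0.3]
width: 0.0006
```

```bash
python3 - <<'E'
from h import *
o=get_obs(); print({k:np.round(v,4) for k,v in o.items()})
import bench; print([n for n in dir(bench) if not n.startswith('_')])
E
```

```text
{'time': np.float64(7.7833), 'joint_positions': array([-4.2540e-01, -1.1040e-01,  1.9360e+00,  1.0000e-04,  1.3163e+00,
       -1.8274e+00]), 'qvel': array([-0.0014, -0.0039, -0.0049,  0.0003,  0.0016, -0.0019]), 'joint_torque': array([-1.00000e-03, -2.24891e+01, -2.73003e+01, -3.25000e-02,
        4.16000e-02, -1.00000e-04]), 'tool_pos': array([ 0.3956, -0.1171, -0.0007]), 'ee_rot': array([ 3.1414e+00, -3.0000e-04,  2.9728e+00]), 'wrist_force': array([ 0.2573, -0.1544, -0.2642]), 'wrist_torque': array([ 0.0592, -0.1549, -0.006 ]), 'width': np.float64(0.0006)}
['IKError', 'close_job', 'get_obs', 'silhouettes', 'snapshot', 'tcp_to_grasp']
```

>>> play_rows([
  [0,[0,0,-0.1],[0,0,0]],
  [0,[0,0,-0.2],[0,0,0]],
  [0,[0,0,-0.25],[0,0,0]],
  [0,[0,0,-0.25],[0,0,0]],
])

```text
time: 8.12
tool_pos: [0.3957, -0.1171, -0.0031]
ee_rot: [3.141, -0.0, 2.973]
wrist_force: [0.3, 0.1, 0.2]
width: 0.0005
```

>>> play_rows([
  [0,[0,0,-0.2],[0,0,0]],
  [0,[0,0,-0.3],[0,0,0]],
  [0,[0,0,-0.3],[0,0,0]],
])

```text
time: 8.37
tool_pos: [0.3955, -0.117, -0.0063]
ee_rot: [3.141, -0.001, 2.973]
wrist_force: [0.7, -0.1, 0.1]
width: 0.0003
```

```bash
python3 - <<'E'
from h import *
o=get_obs();P=o["tool_pos"];print(P,o["wrist_force"])
out=[]
for c in["scene","side"]:
    s=snapshot(c);u,v=proj(s,P)[0];x,y=int(u),int(v)
    a=cv2.resize(s["pixels"][y-40:y+20,x-30:x+20],None,fx=8,fy=8,interpolation=cv2.INTER_NEAREST)
    for k,dz in enumerate((0,.01,.02)):
        uu,vv=proj(s,P+[0,0,dz])[0];cv2.drawMarker(a,(int((uu-x+30)*8),int((vv-y+40)*8)),[(255,0,0),(0,255,0),(0,0,255)][k],0,10)
    out.append(a)
cv2.imwrite("pics/g4.png",np.hstack(out)[...,::-1])
E
```

```text
[ 0.39547715 -0.11699805 -0.00631811] [ 0.71191266 -0.10173167  0.06295241]
```

View pics/g4.png

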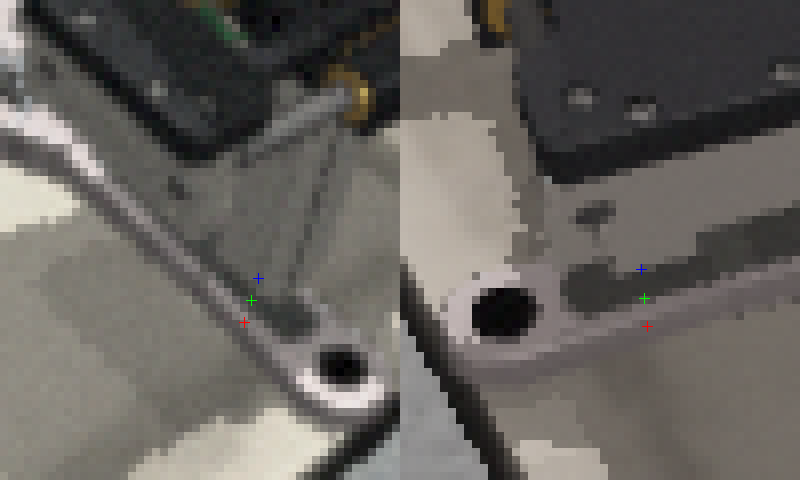

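>>> play_rows([
  [0,[0,0,-0.1],[0,0,0]],
  [0,[0,0,-0.2],[0,0,0]],
  [0,[0,0,-0.25],[0,0,0]],
])

```text
time: 8.72
tool_pos: [0.3957, -0.1171, -0.0086]
ee_rot: [3.141, -0.0, 2.973]
wrist_force: [-0.2, -0.8, -0.2]
width: 0.0004
```

>>> play_rows([
  [0,[0,0,-0.1],[0,0,0]],
  [0,[0,0,-0.2],[0,0,0]],
  [0,[0,0,-0.2],[0,0,0]],
])

```text
time: 8.97
tool_pos: [0.3956, -0.117, -0.0108]
ee_rot: [3.141, -0.0, 2.973]
wrist_force: [0.2, -1.4, -0.4]
width: 0.0004
```

>>> play_rows([
  [0,[0,0,-0.1],[0,0,0]],
  [0,[0,0,-0.2],[0,0,0]],
  [0,[0,0,-0.2],[0,0,0]],
])

```text
time: 9.22
tool_pos: [0.3956, -0.117, -0.0127]
ee_rot: [3.141, -0.0, 2.973]
wrist_force: [0.2, 0.0, 0.1]
width: 0.0005
```

>>> play_rows([
  [0,[0,0,-0.1],[0,0,0]],
  [0,[0,0,-0.2],[0,0,0]],
  [0,[0,0,-0.2],[0,0,0]],
])

```text
time: 9.47
tool_pos: [0.3958, -0.1171, -0.0142]
ee_rot: [3.142, 0.0, 2.973]
wrist_force: [-0.6, -0.1, 2.4]
width: 0.0007
```

>>> play_rows([
  [2,[0,0,2.5],[0,0,0]],
  [5,[4,-0.7,2.5],[0,0,0]],
  [5,[4,-0.7,2.5],[0,0,0]],
  [5,[4,-0.7,2.5],[0,0,0]],
  [5,[4,-0.7,2.5],[0,0,0]],
  [5,[4,-0.7,1],[0,0,0]],
  [5,[4,-0.7,0],[0,0,0]],
  [5,[4,-0.7,-0.3],[0,0,0]],
])

```text
time: 10.13
tool_pos: [0.4332, -0.1231, -0.0198]
ee_rot: [3.14, -0.005, 2.973]
wrist_force: [-0.7, 0.7, 0.3]
width: 0.0487
```

>>> play_rows([
  [5,[0,0,-0.4],[0,0,0]],
  [5,[0,0,-0.6],[0,0,0]],
  [5,[0,0,-0.6],[0,0,0]],
])

```text
time: 10.38
tool_pos: [0.4353, -0.124, -0.0238]
ee_rot: [3.141, -0.001, 2.973]
wrist_force: [-0.0, 0.9, -0.3]
width: 0.0499
```

>>> play_rows([
  [1,[0,0,0],[0,0,0]],
  [1,[0,0,0],[0,0,0]],
  [1,[0,0,0],[0,0,0]],
  [1,[0,0,0],[0,0,0]],
  [1,[0,0,0],[0,0,0]],
  [1,[0,0,0],[0,0,0]],
])

```text
time: 10.88
tool_pos: [0.436, -0.1241, -0.0233]
ee_rot: [3.141, 0.0, 2.973]
wrist_force: [-0.3, -0.0, 0.6]
width: 0.0218
```

>>> play_rows([
  [1,[0,0,2],[0,0,0]],
  [1,[0,0,5],[0,0,0]],
  [1,[0,0,8],[0,0,0]],
  [1,[0,0,8],[0,0,0]],
])

```text
time: 11.22
tool_pos: [0.4394, -0.1257, 0.062]
ee_rot: [-3.139, 0.01, 2.973]
wrist_force: [2.2, -0.4, -2.8]
width: 0.0218
```

>>> play_rows([
  [1,[-1,3,0],[0,0,0.1]],
  [1,[0,6.5,0],[0,0,0.2]],
  [1,[1,10,0],[0,0,0.3]],
  [1,[1.8,13,0],[0,0,0.4]],
  [1,[2.2,15,0],[0,0,0.43]],
  [1,[2.2,15,0],[0,0,0.43]],
  [1,[2.2,15,0],[0,0,0.43]],
])

```text
time: 11.8
tool_pos: [0.4563, 0.0267, 0.0543]
ee_rot: [3.141, -0.004, -2.878]
wrist_force: [-0.6, -0.1, -3.4]
width: 0.0218
```

```bash
python3 - <<'E'
from h import *
o=get_obs();print(o["tool_pos"],o["ee_rot"],o["width"])
s=snapshot("wrist");save(s,"w2.png")
print(proj(s,[[.605,.093,.032],[.552,.063,.09]]).round())
for l in["nut_center","wrench_mouth"]:
  for r in silhouettes("wrist",l)[:2]: print(l,r["confidence"],r["mask"].sum(),r["point"])
E
```

```text
[0.45625863 0.02667282 0.05433407] [ 3.1408854  -0.00396195 -2.87819177] 0.02177991522861359
[[352. 504.]
 [335. 509.]]
nut_center 0.48 128 [475.8, 351.2]
nut_center 0.25 19552 [263.7, 313.1]
wrench_mouth 0.94 19338 [259.5, 316.1]
wrench_mouth 0.29 347 [475.0, 341.2]
```

View pics/w2.png

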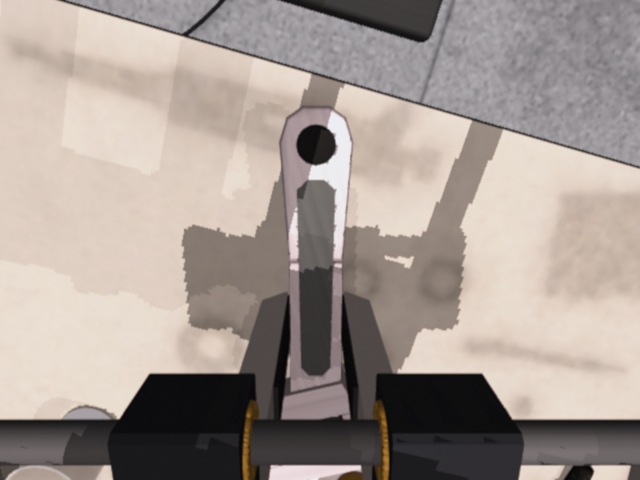

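```bash
python3 - <<'E'
from h import *
from scipy.optimize import minimize
cams=[]
tile=[]
for c in["scene","side"]:
    s=snapshot(c);im=cv2.imread(f"pics/{c}0.png");s["pixels"]=im
    u,v=proj(s,[.606,.093,.023])[0].astype(int)
    hsv=cv2.cvtColor(im,cv2.COLOR_BGR2HSV).astype(int)
    m=(hsv[...,0]>8)&(hsv[...,0]<30)&(hsv[...,1]>110)
    w=np.zeros_like(m);w[v-15:v+15,u-15:u+15]=1;m&=w
    print(c,u,v,m.sum());cams.append((s,m,u,v))
K=4
def hexp(s,x,y,a):
    P=[]
    for z in(.014,.032):
        for k in range(6):
            t=a+k*np.pi/3;P.append([x+.0156*np.cos(t),y+.0156*np.sin(t),z])
    return proj(s,P)
def cost(p,cams=cams):
    e=0
    for s,m,u,v in cams:
        h=cv2.convexHull(((hexp(s,*p)-[u-16,v-16]+.5)*16).astype(np.float32))
        r=np.zeros((32*16,32*16),np.uint8);cv2.fillConvexPoly(r,h.astype(np.int32),1)
        r=cv2.resize(r.astype(np.float32),(32,32),interpolation=cv2.INTER_AREA)
        e+=np.abs(r-m[v-16:v+16,u-16:u+16]).sum()
    return e
for cc in(cams,cams[:1],cams[1:]):
  best=min((minimize(cost,[.606,.093,np.radians(a)],args=(cc,),method="Nelder-Mead",options=dict(initial_simplex=[[.603,.09,np.radians(a-4)],[.61,.091,np.radians(a)],[.605,.097,np.radians(a)],[.606,.093,np.radians(a+5)]])) for a in(22,28,34,40)),key=lambda r:r.fun)
  print(best.x[:2].round(4),np.degrees(best.x[2]).round(1),best.fun)
for a in range(15,50,5): print(a,round(minimize(lambda q:cost([*q,np.radians(a)]),[.606,.093],method="Nelder-Mead",options=dict(initial_simplex=[[.603,.09],[.61,.091],[.605,.097]])).fun,1))
t=[cv2.resize(s["pixels"][v-20:v+16,u-20:u+20],None,fx=10,fy=10,interpolation=cv2.INTER_CUBIC) for s,m,u,v in cams]
for a,(s,m,u,v) in zip(t,cams):
    p=(hexp(s,*best.x)-[u-20,v-20]+.5)*10
cv2.imwrite("pics/n1.png",np.hstack(t))
E
```

```text
scene 307 245 89
side 313 227 111
[0.6091 0.0964] 24.4 137.82421875
[0.6073 0.0975] 21.4 74.1015625
[0.6101 0.0962] 49.1 57.0703125
15 140.9
20 137.5
25 138.1
30 139.9
35 142.4
40 145.6
45 148.5
```

View pics/n1.png

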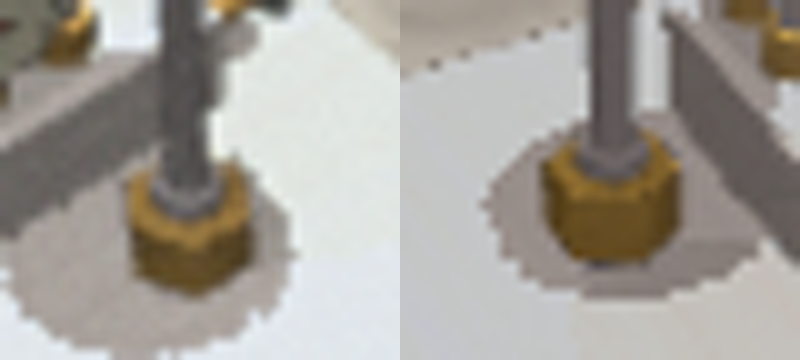

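```bash
cat > nut.py <<'E'
from h import *
from scipy.optimize import minimize
def hexp(s,x,y,a):
    return proj(s,[[x+.0156*np.cos(a+k*np.pi/3),y+.0156*np.sin(a+k*np.pi/3),z] for z in(.014,.032) for k in range(6)])
cams=[]
for c in["scene","side"]:
    s=snapshot(c);im=cv2.imread(f"pics/{c}0.png").astype(float)
    u,v=proj(s,[.606,.093,.023])[0].astype(int)
    q=(im[...,2]-im[...,0])/(im.max(2)+1)
    q=np.clip((q-.12)/.45,0,1)[v-16:v+16,u-16:u+16]
    q[:9]=0; cams.append((s,q,u,v))
W=32*16
def cost(p,cc):
    e=0
    for i,(s,q,u,v) in enumerate(cc):
        pp=p[:2]+ (p[3:5] if len(p)>3 and s is cams[1][0] else 0)
        f=lambda z:((z-[u-16,v-16]+.5)*16).astype(np.int32)
        H=hexp(s,*pp,p[2]);r=np.zeros((W,W),np.uint8);cv2.fillConvexPoly(r,cv2.convexHull(f(H)),1)
        a=[[pp[0]+.0055*np.cos(t),pp[1]+.0055*np.sin(t),z] for z in(.032,.08) for t in np.arange(0,6.28,.3)]
        a+=[[pp[0]+.009*np.cos(t),pp[1]+.009*np.sin(t),z] for z in(.032,.035) for t in np.arange(0,6.28,.3)]
        n=len(a)//2
        for A in(a[:n],a[n:]): cv2.fillConvexPoly(r,cv2.convexHull(f(proj(s,A))),0)
        r=cv2.resize(r.astype(np.float32),(32,32),interpolation=cv2.INTER_AREA)
        e+=((r-q)**2).sum()
    return e
for nm,cc in(("both",cams),("scene",cams[:1]),("side",cams[1:])):
    for a in range(18,46,4):
        x0=[.606,.093]+([0,0] if nm=="both" else [])
        g=lambda z:cost(np.r_[z[:2],np.radians(a),z[2:]],cc)
        r=minimize(g,x0,method="Nelder-Mead",options=dict(initial_simplex=[x0]+[[x0[j]+(.004 if j==k else 0) for j in range(len(x0))] for k in range(len(x0))]))
        print(nm,a,round(r.fun,2),r.x.round(4))
E
python3 nut.py
```

```text
both 18 15.1 [0.6082 0.0974 0.0025 0.0008]
both 22 14.32 [0.6086 0.0971 0.0022 0.0008]
both 26 14.54 [0.6086 0.0968 0.002  0.0011]
both 30 16.77 [0.6085 0.0967 0.002  0.0009]
both 34 18.3 [0.6081 0.0972 0.0025 0.0008]
both 38 20.94 [0.608  0.0972 0.0028 0.001 ]
both 42 23.09 [0.6089 0.097  0.002  0.0012]
scene 18 8.49 [0.6082 0.0972]
scene 22 7.3 [0.6079 0.0971]
scene 26 7.44 [0.608  0.0971]
scene 30 8.94 [0.6081 0.0971]
scene 34 10.73 [0.6079 0.097 ]
scene 38 13.13 [0.6079 0.0972]
scene 42 14.82 [0.6083 0.097 ]
side 18 6.56 [0.6109 0.098 ]
side 22 6.46 [0.6107 0.098 ]
side 26 6.5 [0.6107 0.0981]
side 30 7.12 [0.6106 0.0981]
side 34 7.57 [0.6107 0.0981]
side 38 7.93 [0.6108 0.0982]
side 42 8.07 [0.6109 0.0982]
```

>>> play_rows([
  [1,[1,1.3,-1],[0,0,-0.05]],
  [1,[2,2.6,-3],[0,0,-0.105]],
  [1,[2,2.6,-4.9],[0,0,-0.105]],
  [1,[2,2.6,-4.9],[0,0,-0.105]],
  [1,[2,2.6,-4.9],[0,0,-0.105]],
])

```text
time: 12.57
tool_pos: [0.4763, 0.0515, 0.0064]
ee_rot: [3.141, -0.004, -2.986]
wrist_force: [-0.0, 0.1, -2.7]
width: 0.0218
```

```bash
python3 - <<'E'
from h import *
o=get_obs();P=o["tool_pos"];ty=o["ee_rot"][2];print(P,o["ee_rot"],o["width"])
wy=ty-np.radians(165);Rz=R.from_euler('z',wy).as_matrix()
zm=P[2]+.0235+.0075
hd=np.array([P[0],P[1],zm]);mouth=hd-Rz@[-.0943,.0144,0];print("mouth",mouth,np.degrees(wy)%360)
out=[]
for c in["scene","side"]:
    s=snapshot(c);im=s["pixels"].copy()
    L=[[14,-13.5,7.5],[-17,-13.5,7.5],[-17,17,7.5],[14,17,7.5]]
    L=[mouth+Rz@(np.array(l)/1000) for l in L]
    wm=mouth+Rz@[-.039,.005,.011]
    pts=proj(s,L+[wm]);u,v=proj(s,[.59,.08,.03])[0].astype(int)
    k=6;x0,y0=u-40,v-40
    a=cv2.resize(im[y0:y0+80,x0:x0+66],None,fx=k,fy=k,interpolation=cv2.INTER_CUBIC)
    f=lambda p:tuple(int(t) for t in (p-[x0,y0]+.5)*k)
    for i in range(3): cv2.line(a,f(pts[i]),f(pts[i+1]),(255,0,0),1)
    cv2.drawMarker(a,f(pts[4]),(255,0,0),0,10)
    for q in proj(s,[[.6092,.0975,.032],[.6092,.0975,.014]]): cv2.drawMarker(a,f(q),(0,0,255),0,8)
    out.append(a)
cv2.imwrite("pics/st.png",np.hstack(out)[...,::-1])
E
```

```text
[0.47633897 0.05145057 0.00642993] [ 3.14116007 -0.00360791 -2.98576358] 0.021834634576063248
mouth [0.56837476 0.07653571 0.03742993] 23.928348362236136
```

View pics/st.png

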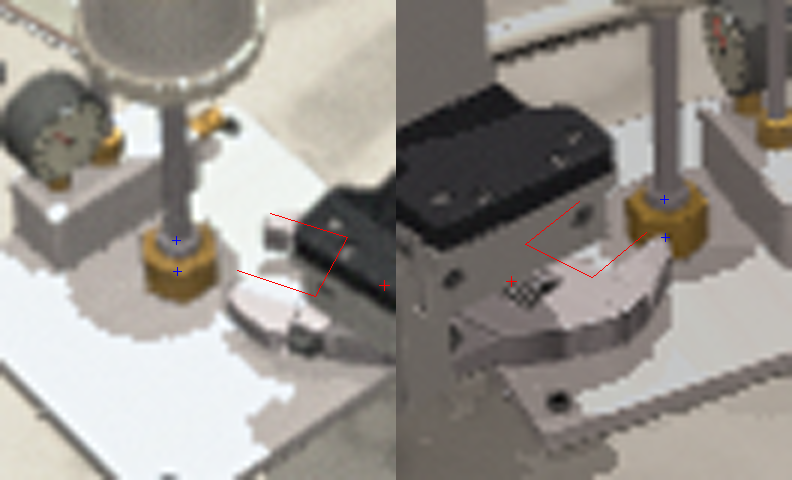

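>>> play_rows([
  [1,[0,0.1,-0.8],[0,0,0]],
  [1,[0,0.1,-1.4],[0,0,0]],
  [1,[0,0.1,-1.7],[0,0,0]],
  [1,[0,0.1,-1.8],[0,0,0]],
  [1,[0,0.1,-1.8],[0,0,0]],
])

```text
time: 13.08
tool_pos: [0.4778, 0.0528, -0.0103]
ee_rot: [-3.141, 0.0, -2.986]
wrist_force: [-1.2, 0.2, -1.0]
width: 0.0216
```

```bash
cat > look.py <<'E'
from h import *
import sys
NUT=np.array([.6092,.0975])
def wr(o):
    P=o["tool_pos"];wy=o["ee_rot"][2]-np.radians(165);Rz=R.from_euler('z',wy).as_matrix()
    m=np.array([P[0],P[1],max(P[2]+.031,.0195)])-Rz@[-.0943,.0144,0]
    d=Rz[:2,:2].T@(NUT-m[:2]);return m,Rz,wy,d
if __name__=="__main__":
    o=get_obs();m,Rz,wy,d=wr(o);print(o["tool_pos"].round(4),o["wrist_force"].round(1),"mouth",m.round(4),"nut in wrench mm",(d*1000).round(1),np.degrees(wy)%360)
    out=[]
    for c in["scene","side"]:
        s=snapshot(c);im=s["pixels"].copy()
        L=[m+Rz@(np.array(l)/1000) for l in [[14,-13.5,7.5],[-17,-13.5,7.5],[-17,17,7.5],[14,17,7.5],[-39,5,11]]]
        pts=proj(s,L);u,v=proj(s,[.59,.08,.03])[0].astype(int)
        k=9;x0,y0=u-24,v-24
        if c=="scene":x0-=4
        a=cv2.resize(im[y0:y0+60,x0:x0+44],None,fx=k,fy=k,interpolation=cv2.INTER_CUBIC)
        f=lambda p:tuple(int(t) for t in (p-[x0,y0]+.5)*k)
        for q in pts: cv2.drawMarker(a,f(q),(255,0,0),1,10)
        for q in proj(s,[[*NUT,.032],[*NUT,.014]]): cv2.drawMarker(a,f(q),(0,0,255),0,8)
        out.append(a)
    cv2.imwrite("pics/"+sys.argv[1],np.hstack(out)[...,::-1])
E
python3 look.py st2.png
```

```text
[ 0.4778  0.0528 -0.0103] [-1.2  0.2 -1. ] mouth [0.5698 0.0779 0.0207] nut in wrench mm [44.  2.] 23.941130555616496
```

View pics/st2.png

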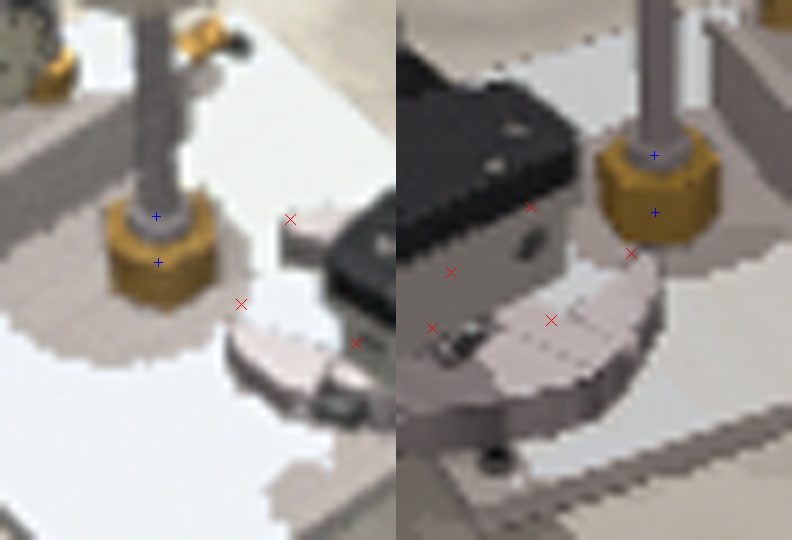

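>>> play_rows([
  [1,[0.6,0.27,0.05],[0,0,0]],
  [1,[1.2,0.53,0.05],[0,0,0]],
  [1,[1.7,0.76,0.05],[0,0,0]],
  [1,[1.7,0.76,0.05],[0,0,0]],
])

```text
time: 13.52
tool_pos: [0.4967, 0.0611, -0.0096]
ee_rot: [3.141, 0.002, -2.985]
wrist_force: [0.7, -0.2, -1.2]
width: 0.022
```

>>> play_rows([
  [1,[0.3,0.13,0],[0,0,0]],
  [1,[0.5,0.22,0],[0,0,0]],
  [1,[0.7,0.31,0],[0,0,0]],
  [1,[0.7,0.31,0],[0,0,0]],
])

```text
time: 13.85
tool_pos: [0.5022, 0.0637, -0.01]
ee_rot: [3.141, 0.0, -2.985]
wrist_force: [-0.8, -1.0, -1.2]
width: 0.0221
```

>>> play_rows([
  [1,[0.3,0.13,0],[0,0,0]],
  [1,[0.55,0.24,0],[0,0,0]],
  [1,[0.75,0.33,0],[0,0,0]],
  [1,[0.75,0.33,0],[0,0,0]],
])

```text
time: 14.18
tool_pos: [0.5099, 0.0671, -0.0099]
ee_rot: [3.141, 0.001, -2.985]
wrist_force: [0.3, -1.1, -1.7]
width: 0.0222
```

```bash
python3 look.py st3.png
```

```text
[ 0.5099  0.0671 -0.0099] [ 0.3 -1.1 -1.7] mouth [0.6019 0.0922 0.0211] nut in wrench mm [8.8 1.9] 23.954888185531047
```

View pics/st3.png

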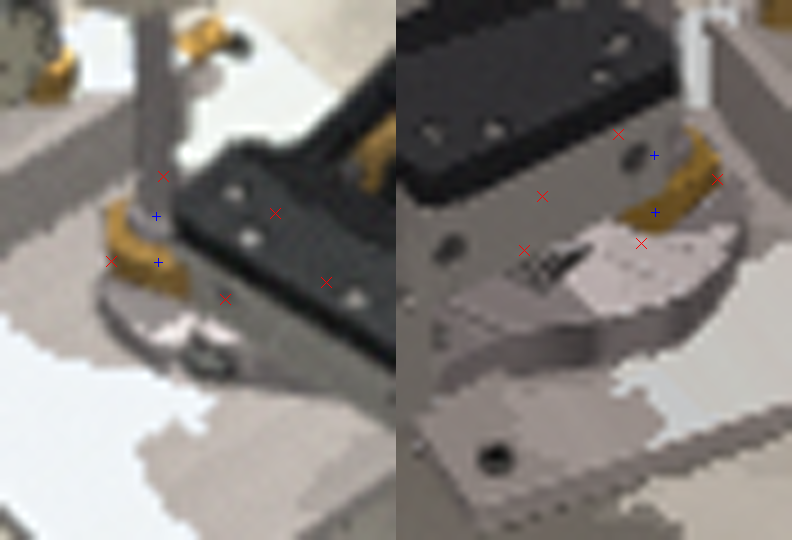

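>>> play_rows([
  [1,[0.25,0.11,0],[0,0,0]],
  [1,[0.45,0.2,0],[0,0,0]],
  [1,[0.55,0.24,0],[0,0,0]],
  [1,[0.55,0.24,0],[0,0,0]],
])

```text
time: 14.62
tool_pos: [0.515, 0.0694, -0.01]
ee_rot: [3.142, 0.0, -2.985]
wrist_force: [-1.5, -0.1, -1.5]
width: 0.0216
```

>>> play_rows([
  [1,[0.1,0.04,0],[0,0,0]],
  [1,[0.2,0.09,0],[0,0,0]],
  [1,[0.2,0.09,0],[0,0,0]],
])

```text
time: 14.87
tool_pos: [0.5153, 0.0698, -0.0105]
ee_rot: [-3.141, -0.003, -2.985]
wrist_force: [-5.5, -1.8, -0.3]
width: 0.0217
```

>>> play_rows([
  [1,[-0.27,-0.12,0],[0,0,0]],
  [1,[-0.27,-0.12,-0.15],[0,0,0]],
  [1,[-0.27,-0.12,-0.15],[0,0,0]],
  [1,[-0.27,-0.12,-0.15],[0,0,0]],
])

```text
time: 15.2
tool_pos: [0.5148, 0.0691, -0.011]
ee_rot: [3.141, 0.002, -2.985]
wrist_force: [0.4, -0.5, 0.0]
width: 0.0218
```

>>> play_rows([
  [4.5,[0,0,0],[0,0,0]],
  [4.5,[0,0,0],[0,0,0]],
  [4.5,[0,0,0],[0,0,0]],
  [4.5,[0,0,0],[0,0,0]],
  [4.5,[0,0,0],[0,0,0]],
])

```text
time: 15.62
tool_pos: [0.5142, 0.069, -0.0114]
ee_rot: [3.142, 0.0, -2.985]
wrist_force: [-0.4, -0.3, 0.2]
width: 0.045
```

>>> play_rows([
  [4.5,[0,0,3.5],[0,0,0]],
  [4.5,[0,0,7],[0,0,0.1]],
  [2,[0,0,7],[0,0,0.2]],
  [0,[0,0,7],[0,0,0.26]],
  [0,[0,0,7],[0,0,0.26]],
  [0,[0,0,7],[0,0,0.26]],
])

```text
time: 16.12
tool_pos: [0.5139, 0.069, 0.0584]
ee_rot: [3.141, -0.0, -2.727]
wrist_force: [-0.5, 0.2, -0.7]
width: 0.0219
```

>>> play_rows([
  [0,[0,0,0],[0.0407,-0.0913,0]],
  [0,[0,0,0],[0.0854,-0.1918,0]],
  [0,[0,0,0],[0.1302,-0.2923,0]],
  [0,[1,0.4,0],[0.179,-0.402,0]],
  [0,[2,0.9,0],[0.228,-0.5116,0]],
  [0,[3,1.4,0],[0.2847,-0.6395,0]],
  [0,[4,1.8,0],[0.2847,-0.6395,0]],
  [0,[4,1.8,0],[0.2847,-0.6395,0]],
])

```text
time: 16.78
tool_pos: [0.5506, 0.0871, 0.0539]
ee_rot: [3.132, 0.695, -2.733]
wrist_force: [0.1, 0.4, 0.4]
width: 0.0004
```

```bash
python3 - <<'E'
from h import *
o=get_obs();print({k:np.round(v,4) for k,v in o.items()})
M=R.from_euler('xyz',o["ee_rot"]).as_matrix();print("toolx",M[:,0],"toolz",M[:,2])
s=snapshot("wrist");save(s,"wk.png");T=o["tool_pos"]
im=s["pixels"].copy()
L=[[.5688,.0829,.0305],T,T-.0265*M[:,2]]
p=proj(s,L);print(p.round())
for q,c in zip(p,[(255,0,0),(0,255,0),(0,0,255)]): cv2.drawMarker(im,tuple(int(t) for t in q),c,1,8)
cv2.imwrite("pics/wk.png",im[...,::-1])
for r in silhouettes("wrist","worm_center")[:2]: print(r["confidence"],r["mask"].sum(),r["point"])
E
```

```text
{'time': np.float64(16.7833), 'joint_positions': array([-0.2069, -0.2765,  2.1423,  0.5726,  0.7691, -2.5037]), 'qvel': array([ 0.0148, -0.0004, -0.1187, -0.043 ,  0.0308,  0.0229]), 'joint_torque': array([ 8.70000e-03, -1.67143e+01, -2.69309e+01,  1.58550e+00,
       -1.52080e+00, -1.89600e-01]), 'tool_pos': array([0.5506, 0.0871, 0.0539]), 'ee_rot': array([ 3.1325,  0.6947, -2.7333]), 'wrist_force': array([0.0542, 0.3997, 0.3644]), 'wrist_torque': array([-0.0551,  0.1775,  0.0126]), 'width': np.float64(0.0004)}
toolx [-0.70513216 -0.30501623 -0.6401201 ] toolz [ 0.58386594  0.26249451 -0.76824293]
[[294. 266.]
 [314. 290.]
 [314. 312.]]
0.63 21324 [141.0, 329.4]
```

View pics/wk.png

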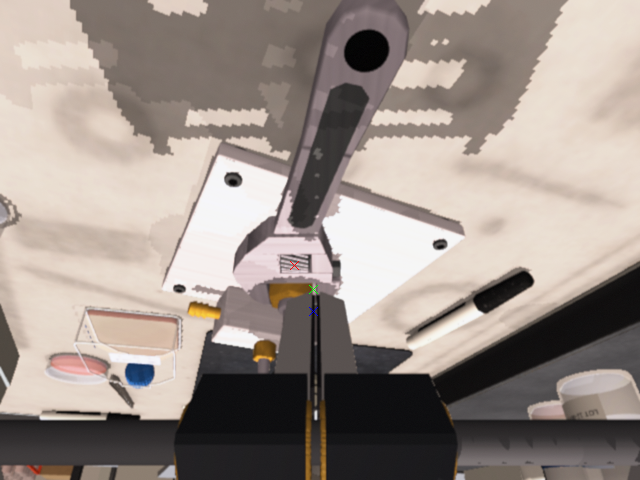

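>>> play_rows([
  [0,[1.7,0.1,-1],[0.03,0.013,-0.04]],
  [0,[3.2,0.2,-2.2],[0.058,0.026,-0.077]],
  [0,[3.2,0.2,-3],[0.058,0.026,-0.077]],
  [0,[3.2,0.2,-3],[0.058,0.026,-0.077]],
])

```text
time: 17.22
tool_pos: [0.586, 0.0895, 0.0274]
ee_rot: [3.056, 0.693, -2.854]
wrist_force: [-0.1, 0.2, -0.1]
width: 0.0005
```

```bash
cat > tip.py <<'E'
from h import *
e=np.array([.9135,.4067,0]);n=np.array([-.4067,.9135,0])
W=np.array([.5688,.0829,.0305])
def tip():
    o=get_obs();M=R.from_euler('xyz',o["ee_rot"]).as_matrix();T=o["tool_pos"]
    c=T-.0265*M[:,2]+.008*M[:,0];d=c-W
    print("j",o["joint_positions"].round(2),"corner-worm e,n,z mm",(np.array([d@e,d@n,d[2]])*1000).round(1),"F",o["wrist_force"].round(1))
tip()
E
python3 tip.py
```

```text
j [-0.18 -0.14  2.1   0.62  0.68 -2.46] corner-worm e,n,z mm [-4.7 -0.2 12.1] F [-0.1  0.2 -0.1]
```

>>> play_rows([
  [0,[0,0,-0.6],[0,0,0]],
  [0,[0,0,-1.0],[0,0,0]],
  [0,[0,0,-1.2],[0,0,0]],
  [0,[0,0,-1.2],[0,0,0]],
])

```text
time: 17.55
tool_pos: [0.5855, 0.0891, 0.0161]
ee_rot: [3.056, 0.695, -2.856]
wrist_force: [0.0, -0.5, -0.2]
width: 0.0005
```

>>> play_rows([
  [0,[0,0,-0.1],[0,0,0]],
  [0,[0,0,-0.2],[0,0,0]],
  [0,[0,0,-0.2],[0,0,0]],
])

```text
time: 17.8
tool_pos: [0.5861, 0.0889, 0.0147]
ee_rot: [3.057, 0.696, -2.856]
wrist_force: [-0.0, -0.1, -0.7]
width: 0.0004
```

```bash
python3 tip.py
```

```text
j [-0.18 -0.12  2.11  0.65  0.65 -2.49] corner-worm e,n,z mm [-5.  -0.7 -0.7] F [-0.  -0.1 -0.7]
```

>>> play_rows([
  [0,[0,0,-0.1],[0,0,0]],
  [0,[0,0,-0.2],[0,0,0]],
  [0,[0,0,-0.2],[0,0,0]],
])

```text
time: 18.05
tool_pos: [0.5863, 0.0889, 0.0128]
ee_rot: [3.057, 0.696, -2.856]
wrist_force: [-1.4, -0.3, 1.7]
width: 0.0006
```

>>> play_rows([
  [0,[0,0,-0.1],[0,0,0]],
  [0,[0,0,-0.15],[0,0,0]],
  [0,[0,0,-0.15],[0,0,0]],
])

```text
time: 18.3
tool_pos: [0.5866, 0.089, 0.0125]
ee_rot: [3.057, 0.697, -2.855]
wrist_force: [-8.9, -3.5, 9.6]
width: 0.0007
```

>>> play_rows([
  [0,[0.15,0.07,0.12],[0,0,0]],
  [0,[0.32,0.14,0.2],[0,0,0]],
  [0,[0.5,0.22,0.22],[0,0,0]],
  [0,[0.6,0.27,0.22],[0,0,0]],
])

```text
time: 18.63
tool_pos: [0.5933, 0.0919, 0.0156]
ee_rot: [3.057, 0.699, -2.856]
wrist_force: [-4.8, -1.0, 8.6]
width: 0.0003
```

>>> play_rows([
  [0,[0.1,0.04,0],[0,0,0]],
  [0,[0.25,0.11,-0.08],[0,0,0]],
  [0,[0.35,0.16,-0.17],[0,0,0]],
])

```text
time: 18.88
tool_pos: [0.5983, 0.0936, 0.0153]
ee_rot: [3.057, 0.702, -2.857]
wrist_force: [-0.2, 2.7, 9.2]
width: 0.0006
```

```bash
python3 tip.py
```

```text
j [-0.16 -0.1   2.09  0.65  0.63 -2.48] corner-worm e,n,z mm [ 8.  -1.3 -0.2] F [-0.2  2.7  9.2]
```

>>> play_rows([
  [0,[0,0,0.8],[0,0,0]],
  [0,[-0.72,-0.32,0.8],[0,0,0]],
  [0,[-0.72,-0.32,0.3],[0,0,0]],
  [0,[-0.72,-0.32,0.01],[0,0,0]],
  [0,[-0.72,-0.32,0.01],[0,0,0]],
])

```text
time: 19.3
tool_pos: [0.5884, 0.0899, 0.013]
ee_rot: [3.057, 0.697, -2.856]
wrist_force: [-15.5, -4.4, 18.3]
width: 0.0003
```

>>> play_rows([
  [0,[0.09,0.04,0.05],[0,0,0]],
  [0,[0.18,0.08,0.08],[0,0,0]],
  [0,[0.28,0.12,0.1],[0,0,0]],
  [0,[0.37,0.16,0.11],[0,0,0]],
])

```text
time: 19.63
tool_pos: [0.5932, 0.0918, 0.0152]
ee_rot: [3.056, 0.699, -2.857]
wrist_force: [-6.9, -0.6, 12.6]
width: 0.0003
```

>>> play_rows([
  [0,[0.09,0.04,0],[0,0,0]],
  [0,[0.18,0.08,-0.02],[0,0,0]],
  [0,[0.27,0.12,-0.06],[0,0,0]],
  [0,[0.36,0.17,-0.12],[0,0,0]],
])

```text
time: 19.97
tool_pos: [0.5982, 0.0937, 0.0152]
ee_rot: [3.056, 0.702, -2.858]
wrist_force: [-2.3, 2.7, 11.2]
width: 0.0001
```

```bash
python3 tip.py; python3 - <<'E'
from h import *
for c in["scene","wrist"]:
    s=snapshot(c);save(s,c+"_k1.png")
    p=proj(s,[[.5688,.0829,.0305]])[0];print(c,p)
E
```

```text
j [-0.16 -0.1   2.09  0.65  0.63 -2.48] corner-worm e,n,z mm [ 8.  -1.2 -0.3] F [-2.3  2.7 11.2]
scene [321.748733   250.68242204]
wrist [315.15419066 287.15826247]
```

>>> play_rows([
  [0,[0,0,0.8],[0,0,0]],
  [0,[-0.87,-0.39,0.8],[0,0,0]],
  [0,[-0.87,-0.39,0.4],[0,0,0]],
  [0,[-0.87,-0.39,0.16],[0,0,0]],
  [0,[-0.87,-0.39,0.16],[0,0,0]],
])

```text
time: 20.48
tool_pos: [0.5858, 0.0894, 0.0117]
ee_rot: [3.055, 0.694, -2.857]
wrist_force: [-4.5, -1.3, 5.4]
width: 0.0003
```

>>> play_rows([
  [0,[0.09,0.04,0.04],[0,0,0]],
  [0,[0.18,0.08,0.06],[0,0,0]],
  [0,[0.28,0.12,0.07],[0,0,0]],
  [0,[0.37,0.16,0.07],[0,0,0]],
])

```text
time: 20.82
tool_pos: [0.5889, 0.0908, 0.0133]
ee_rot: [3.056, 0.693, -2.855]
wrist_force: [-22.2, -6.7, 22.4]
width: 0.0007
```

>>> play_rows([
  [0,[0.09,0.04,0],[0,0,0]],
  [0,[0.18,0.08,-0.02],[0,0,0]],
  [0,[0.27,0.12,-0.06],[0,0,0]],
  [0,[0.36,0.17,-0.1],[0,0,0]],
  [0,[0.54,0.24,-0.2],[0,0,0]],
  [0,[0.68,0.3,-0.28],[0,0,0]],
])

```text
time: 21.32
tool_pos: [0.6004, 0.0934, 0.0146]
ee_rot: [3.059, 0.703, -2.857]
wrist_force: [-0.5, 0.3, 9.6]
width: 0.0007
```

```bash
python3 tip.py; cat > jaw.py <<'E'
from h import *
import sys
s=snapshot("scene");save(s,sys.argv[1]);a=cv2.imread("pics/"+sys.argv[2],0).astype(np.float32);b=cv2.cvtColor(s["pixels"],cv2.COLOR_RGB2GRAY).astype(np.float32)
# moving jaw outer end in wrench axes ~ (0..10, 20..32)
m=np.array([.6065,.0942,.0195])
for nm,(x,y) in dict(jaw=(2,24),jaw2=(-14,26),handle=(-100,16),plate=(20,60)).items():
    u,v=proj(s,m+x/1000*np.array([.9135,.4067,0])+y/1000*np.array([-.4067,.9135,0]))[0].astype(int)
    g=lambda I,k=11:np.ascontiguousarray(I[v-k:v+k,u-k:u+k])
    print(nm,(u,v),np.round(cv2.phaseCorrelate(g(a),g(b),cv2.createHanningWindow((22,22),cv2.CV_32F)),2),np.abs(g(a)-g(b)).mean().round(2))
n=np.array([-.4067,.9135,0]);print("px per 3mm along n",(proj(s,m+.003*n)-proj(s,m)).round(2))
E
python3 jaw.py s2.png scene_k1.png
```

```text
j [-0.16 -0.09  2.09  0.65  0.62 -2.48] corner-worm e,n,z mm [ 9.8 -2.3 -0.9] F [-0.5  0.3  9.6]Traceback (most recent call last):
  File "jaw.py", line 9, in <module>
    print(nm,(u,v),np.round(cv2.phaseCorrelate(g(a),g(b),cv2.createHanningWindow((22,22),cv2.CV_32F)),2),np.abs(g(a)-g(b)).mean().round(2))
                   ~~~~~~~~^^^^^^^^^^^^^^^^^^^^^^^^^^^^^^^^^^^^^^^^^^^^^^^^^^^^^^^^^^^^^^^^^^^^^^^^^^^^^
    return _wrapfunc(a, 'round', decimals=decimals, out=out)
    return _wrapit(obj, method, *args, **kwds)
    conv = _array_converter(obj)
ValueError: setting an array element with a sequence. The requested array has an inhomogeneous shape after 1 dimensions. The detected shape was (2,) + inhomogeneous part.
```

```bash
sed -i 's/np.round(cv2.phaseCorrelate(\(.*\)),2),np.abs/np.round(cv2.phaseCorrelate(\1)[0],2),np.abs/' jaw.py; python3 jaw.py s2.png scene_k1.png
```

```text
jaw (np.int64(301), np.int64(254)) [ 0.26 -0.21] 2.88
jaw2 (np.int64(307), np.int64(257)) [0.29 0.26] 4.04
handle (np.int64(345), np.int64(265)) [-0.97 -0.27] 8.67
plate (np.int64(287), np.int64(263)) [0.15 0.02] 1.42
px per 3mm along n [[-0.55  0.92]]
```

>>> play_rows([
  [0,[0,0,0.8],[0,0,0]],
  [0,[-0.82,-0.37,0.9],[0,0,0]],
  [0,[-0.82,-0.37,0.5],[0,0,0]],
  [0,[-0.82,-0.37,0.3],[0,0,0]],
  [0,[-0.82,-0.37,0.3],[0,0,0]],
])

```text
time: 21.83
tool_pos: [0.5878, 0.0903, 0.013]
ee_rot: [3.056, 0.694, -2.856]
wrist_force: [-12.4, -3.8, 10.7]
width: 0.0003
```

>>> play_rows([
  [0,[0.09,0.04,0.02],[0,0,0]],
  [0,[0.18,0.08,0.02],[0,0,0]],
  [0,[0.28,0.12,0.01],[0,0,0]],
  [0,[0.37,0.16,-0.01],[0,0,0]],
])

```text
time: 22.17
tool_pos: [0.5924, 0.0922, 0.0148]
ee_rot: [3.056, 0.696, -2.856]
wrist_force: [-15.8, -2.8, 17.6]
width: 0.0005
```

>>> play_rows([
  [0,[0.09,0.04,-0.03],[0,0,0]],
  [0,[0.18,0.08,-0.07],[0,0,0]],
  [0,[0.32,0.15,-0.17],[0,0,0]],
  [0,[0.45,0.21,-0.27],[0,0,0]],
  [0,[0.45,0.21,-0.27],[0,0,0]],
])

```text
time: 22.58
tool_pos: [0.6005, 0.0934, 0.0146]
ee_rot: [3.059, 0.703, -2.858]
wrist_force: [1.9, 0.2, 9.0]
width: 0.0007
```

```bash
python3 tip.py; python3 jaw.py s3.png s2.png
```

```text
j [-0.16 -0.09  2.09  0.65  0.62 -2.48] corner-worm e,n,z mm [10.  -2.3 -0.9] F [1.9 0.2 9. ]
jaw (np.int64(301), np.int64(254)) [ 0.   -0.06] 1.9
jaw2 (np.int64(307), np.int64(257)) [-0.04 -0.02] 1.96
handle (np.int64(345), np.int64(265)) [0.01 0.01] 3.16
plate (np.int64(287), np.int64(263)) [-0.03 -0.02] 1.36
px per 3mm along n [[-0.55  0.92]]
```

>>> play_rows([
  [0,[0,0,1.5],[0,0,0]],
  [0,[-2.5,-0.3,3.9],[0,0,0]],
  [0,[-5,-0.6,3.9],[-0.058,-0.026,0.077]],
  [0,[-5,-0.6,3.9],[-0.058,-0.026,0.077]],
  [0,[-5,-0.6,3.9],[-0.058,-0.026,0.077]],
  [0,[-5,-0.6,3.9],[-0.058,-0.026,0.077]],
])

```text
time: 23.13
tool_pos: [0.5471, 0.088, 0.049]
ee_rot: [3.137, 0.699, -2.729]
wrist_force: [0.1, 0.2, -0.5]
width: 0.0004
```

```bash
cat > rect.py <<'E'
from h import *
import sys
s=snapshot("wrist");save(s,sys.argv[1]);o=get_obs();print(o["tool_pos"],o["ee_rot"])
K=np.array([[s["fx"],0,s["cx"]],[0,s["fy"],s["cy"]],[0,0,1.]])
R1=cv2.Rodrigues(np.array(s["rvec"],float))[0];t1=np.array(s["tvec"],float).ravel()
# old pose: camera rigid to tool
M1=R.from_euler('xyz',o["ee_rot"]).as_matrix();M0=R.from_euler('xyz',[3.1325,.6947,-2.7333]).as_matrix()
T0=np.array([.5506,.0871,.0539]);D=M1@M0.T
R0=R1@D;t0=t1+R1@o["tool_pos"]-R0@T0
e=np.array([.9135,.4067,0]);n=np.array([-.4067,.9135,0]);m=np.array([.6065,.0942,0])
def rect(im,Rm,t,z):
    q=.00025;A=np.column_stack([q*e,q*n,m-.07*e-.05*n+[0,0,z]]);H=K@(Rm@A+np.outer(t,[0,0,1]))
    return cv2.warpPerspective(im,H,(360,400),flags=cv2.INTER_CUBIC|cv2.WARP_INVERSE_MAP)
a=rect(cv2.imread("pics/wk.png",0),R0,t0,.027);b=rect(cv2.cvtColor(s["pixels"],cv2.COLOR_RGB2GRAY),R1,t1,.027)
cv2.imwrite("pics/ra.png",a);cv2.imwrite("pics/rb.png",b)
a=a.astype(np.float32);b=b.astype(np.float32)
for nm,(x0,x1,y0,y1) in dict(head=(-60,-48,-15,15),fixed=(-35,-5,-32,-12),worm=(-50,-28,-5,15),jawout=(-35,-12,18,38),handle=(-69,-50,0,25)).items():
    f=lambda I:np.ascontiguousarray(I[int((y0+50)*4):int((y1+50)*4),int((x0+70)*4):int((x1+70)*4)])
    A,B=f(a),f(b);p,rs=cv2.phaseCorrelate(A,B,cv2.createHanningWindow(A.shape[::-1],cv2.CV_32F));print(nm,"shift e,n mm",np.round(np.array(p)/4,2),round(rs,2))
E
python3 rect.py wk2.png
```

```text
[0.54737404 0.08806901 0.04910417] [ 3.1372445   0.6987646  -2.72861781]
head shift e,n mm [0.08 0.13] 0.67
fixed shift e,n mm [-0.04  0.87] 0.29
worm shift e,n mm [-0.1   2.51] 0.24
jawout shift e,n mm [-0.05  0.3 ] 0.42
handle shift e,n mm [1.64 0.07] 0.33
```

```bash
python3 - <<'E'
import cv2,numpy as np
a=cv2.imread("pics/ra.png",0).astype(float);b=cv2.imread("pics/rb.png",0).astype(float)
for x in(-32,-26,-22,-18,-14):
    c=int((x+70)*4)
    for nm,I in(("before",a),("after",b)):
        p=I[:,c-6:c+6].mean(1); q=p[:396].reshape(-1,6).mean(1)  # 1.5mm bins from y=-50
        print(x,nm,q[9:66].astype(int))
E
```

```text
-32 before [241 241 241 170 172 211 210 210 211 211 211 211 210 210 210 210 212 219
 222 223 224 193 139 153 144 152 139 162 135 159 150 157 138  87 182 218
 221 218 217 215 215 210 112  77  77 152 245 245 246 245 245 245 245 245
 245 245 245]
-32 after [241 242 242 231 125 184 209 209 209 209 209 209 209 209 209 210 213 220
 222 222 223 210 151 151 146 141 147 160 163 167 158 150 129  71 169 220
 222 220 218 216 216 213 117 132 244 246 246 246 246 246 246 246 246 246
 246 246 245]
-26 before [240 240 223 201 206 206 206 206 207 207 208 209 209 209 209 209 210 210
 210 210 215 191 186 196 193 195 198 202 202 193 197 199 185 161 188 207
 210 204 203 203 204 198 139  99  98 156 247 245 245 245 246 246 246 246
 245 245 245]
-26 after [241 241 236 176 209 209 209 212 211 211 211 211 211 212 211 212 212 212
 212 213 219 184 168 198 207 195 193 186 189 188 183 193 188 133 174 215
 218 217 217 216 215 214 158 103 177 223 245 246 246 246 246 246 246 246
 246 246 246]
-22 before [239 240 233 214 212 212 211 211 212 212 211 211 212 211 211 212 211 211
 197 191 198 193 197 214 196 161 207 198 1
[... 634 characters left out ...]
1 211 211 210 210 210 210 210 210 210 197 196 184 171
 130 115 120 120 116 131 131 132 135 131 130 130 132 154 153 136 152 165
 192 209 221 220 220 221 179 116 165 171 204 245 246 246 246 246 246 245
 246 245 246]
-14 before [240 240 239 229 214 211 211 211 212 212 199 190 156 139 116  94  91  97
 101 102 103 104 106 110 114 114 113 112 113 113 113 111 110 111 130 134
 124 136 155 177 179 193 181 155 176 163 171 234 245 245 245 245 245 245
 245 245 245]
-14 after [233 240 241 233 215 212 212 212 212 212 207 205 171 166 123 114 111 111
 113 113 113 112 114 123 129 129 131 130 127 126 126 125 125 125 121 123
 131 152 165 189 196 214 199 158 165 171 176 229 246 246 246 246 246 246
 246 246 246]
```

>>> play_rows([
  [0,[2.2,0.1,-1],[0.058,0.026,-0.077]],
  [0,[4.27,0.27,-2.5],[0.058,0.026,-0.077]],
  [0,[4.27,0.27,-3.0],[0.058,0.026,-0.077]],
  [0,[4.27,0.27,-3.4],[0.058,0.026,-0.077]],
  [0,[4.27,0.27,-3.55],[0.058,0.026,-0.077]],
  [0,[4.27,0.27,-3.55],[0.058,0.026,-0.077]],
])

```text
time: 23.68
tool_pos: [0.5906, 0.0908, 0.0154]
ee_rot: [3.056, 0.697, -2.857]
wrist_force: [-0.5, -0.4, 3.4]
width: 0.0002
```

>>> play_rows([
  [0,[0.09,0.04,0.02],[0,0,0]],
  [0,[0.18,0.08,0.02],[0,0,0]],
  [0,[0.28,0.12,0.01],[0,0,0]],
])

```text
time: 23.93
tool_pos: [0.5928, 0.0918, 0.0155]
ee_rot: [3.057, 0.696, -2.856]
wrist_force: [-7.1, -2.9, 8.4]
width: 0.001
```

>>> play_rows([
  [0,[0.09,0.04,-0.03],[0,0,0]],
  [0,[0.18,0.08,-0.05],[0,0,0]],
  [0,[0.27,0.12,-0.09],[0,0,0]],
])

```text
time: 24.18
tool_pos: [0.5963, 0.0931, 0.0156]
ee_rot: [3.057, 0.698, -2.856]
wrist_force: [-5.2, -1.4, 8.9]
width: 0.0003
```

>>> play_rows([
  [0,[0.09,0.04,-0.05],[0,0,0]],
  [0,[0.18,0.08,-0.1],[0,0,0]],
  [0,[0.27,0.12,-0.17],[0,0,0]],
])

```text
time: 24.43
tool_pos: [0.6001, 0.0942, 0.0148]
ee_rot: [3.058, 0.7, -2.857]
wrist_force: [0.3, 0.2, 5.9]
width: 0.0006
```

>>> play_rows([
  [0,[0,0,1.5],[0,0,0]],
  [0,[-2.5,-0.3,3.9],[0,0,0]],
  [0,[-5,-0.6,3.9],[-0.058,-0.026,0.077]],
  [0,[-5,-0.6,3.9],[-0.058,-0.026,0.077]],
  [0,[-5,-0.6,3.9],[-0.058,-0.026,0.077]],
  [0,[-5,-0.6,3.9],[-0.058,-0.026,0.077]],
])

```text
time: 24.93
tool_pos: [0.5484, 0.0884, 0.0509]
ee_rot: [3.138, 0.7, -2.728]
wrist_force: [-0.5, -0.2, -0.2]
width: 0.0002
```

```bash
cp pics/rb.png pics/rb1.png; python3 rect.py wk3.png; python3 - <<'E'
import cv2,numpy as np
I=[cv2.imread(f"pics/{f}.png",0).astype(float) for f in("ra","rb1","rb")]
for x in(-34,-32,-30,-28,-24,-20):
    c=int((x+70)*4);o=[]
    for J in I:
        p=J[:,c-3:c+3].mean(1); k=np.arange(295,355); s=p[295:355]
        # outermost crossing up to 200
        i=max(j for j in range(len(s)-1) if s[j]<195<=s[j+1]); o.append(round((295+i+(195-s[i])/(s[i+1]-s[i]))/4-50,2))
    print(x,o)
E
```

```text
[0.5485721  0.08840609 0.05085316] [ 3.13801612  0.69969966 -2.72801895]
head shift e,n mm [0.03 0.14] 0.69
fixed shift e,n mm [ 0.27 -0.14] 0.7
worm shift e,n mm [0.84 1.21] 0.02
jawout shift e,n mm [-0.28  0.03] 0.3
handle shift e,n mm [-0.03 -0.37] 0.21
-34 [np.float64(31.86), np.float64(28.99), np.float64(28.93)]
-32 [np.float64(31.93), np.float64(29.13), np.float64(29.0)]
-30 [np.float64(31.93), np.float64(29.22), np.float64(28.96)]
-28 [np.float64(31.86), np.float64(29.93), np.float64(29.49)]
-24 [np.float64(32.01), np.float64(31.69), np.float64(31.49)]
-20 [np.float64(32.85), np.float64(32.89), np.float64(33.01)]
```

>>> play_rows([
  [0,[-1,-0.4,1],[-0.035,0.08,0]],
  [0,[-2,-0.8,1.5],[-0.08,0.182,0]],
  [0,[-3,-1.2,2],[-0.125,0.285,0]],
  [2,[-4,-1.6,2],[-0.17,0.388,0]],
  [4,[-5,-2,2],[-0.215,0.49,0]],
  [5,[-6.4,-2.4,2],[-0.26,0.593,0]],
  [5,[-6.4,-2.4,2],[-0.281,0.641,0]],
  [5,[-6.4,-2.4,2],[-0.281,0.641,0]],
])

```text
time: 25.65
tool_pos: [0.4868, 0.0656, 0.0704]
ee_rot: [3.137, -0.001, -2.725]
wrist_force: [0.2, -0.3, 0.4]
width: 0.0308
```

>>> play_rows([
  [5,[0,0,0],[0,0,-0.12]],
  [5,[0,0,0],[0,0,-0.24]],
  [5,[0,0,0],[0,0,-0.257]],
  [5,[0,0,0],[0,0,-0.257]],
])

```text
time: 25.98
tool_pos: [0.4841, 0.0644, 0.0705]
ee_rot: [3.137, -0.0, -2.982]
wrist_force: [-0.5, -0.0, 0.5]
width: 0.0497
```

```bash
cat > where.py <<'E'
from h import *
import sys
o=get_obs();print(o["tool_pos"].round(4),o["ee_rot"].round(3),o["width"].round(4),o["wrist_force"].round(1))
s=snapshot("wrist");save(s,sys.argv[1])
r=silhouettes("wrist","wrench_handle")[0];mk=r["mask"];print(r["confidence"],mk.sum())
ys,xs=np.nonzero(mk)
P=np.array([onz(s,(y,x),.0245)[:2] for y,x in zip(ys[::7],xs[::7])])
N=np.array([.6060,.0945]);d=np.linalg.norm(P-N,axis=1)
Q=[]
for a in range(95,185,6):
    k=(d>a/1000)&(d<=(a+6)/1000)
    if k.sum()>5: q=P[k].mean(0);Q.append(q)
Q=np.array(Q)
if len(Q)>3:
    v=np.linalg.svd(Q-Q.mean(0))[2][0];v*=np.sign(-v[0]) if v[0] else 1
    print("centre line",Q[0].round(4),Q[-1].round(4),"handle dir deg",np.degrees(np.arctan2(v[1],v[0]))%360,"wrench yaw",(np.degrees(np.arctan2(v[1],v[0]))-165)%360, "max r",d.max())
E
python3 where.py h1.png
python3 - <<'E'
from h import *
s=snapshot("scene")
f=lambda x,y:(120+y/1.42,220+x/1.42)
print("pen",onz(s,f(15,207),.008),onz(s,f(68,262),.008))
for l in["pen_marker","film_roll_box"]:
    for r in silhouettes("scene",l)[:1]:
        ys,xs=np.nonzero(r["mask"]);P=np.array([onz(s,(y,x),.008 if 'pen' in l else .062) for y,x in zip(ys,xs)]);print(l,r["confidence"],P.min(0).round(3),P.max(0).round(3))
E
```

```text
pen [0.68793736 0.24905101 0.008     ] [0.55105233 0.2511353  0.008     ]
pen_marker 0.74 [0.549 0.239 0.008] [0.691 0.26  0.008]
film_roll_box 0.84 [0.336 0.28  0.062] [0.42  0.414 0.062]Traceback (most recent call last):
  File "where.py", line 3, in <module>
    o=get_obs();print(o["tool_pos"].round(4),o["ee_rot"].round(3),o["width"].round(4),o["wrist_force"].round(1))
                                                                  ^^^^^^^^^^^^^^^^
AttributeError: 'float' object has no attribute 'round'
```

```bash
sed -i 's/o\["width"\].round(4)/round(o["width"],4)/' where.py; python3 where.py h1.png
```

```text
[0.4842 0.0643 0.071 ] [ 3.138  0.    -2.982] 0.0498 [ 1.  -0.6 -0.1]
0.75 12107
centre line [0.5118 0.0686] [0.4303 0.0526] handle dir deg 191.02653799847246 wrench yaw 26.026537998472463 max r 0.1828090974175152
```

>>> play_rows([
  [5,[0,0,-3],[0,0,0.03]],
  [5,[0,0,-6],[0,0,0.03]],
  [5,[0,0,-7.8],[0,0,0.03]],
  [3.2,[0,0,-8.1],[0,0,0.03]],
  [3.2,[0,0,-8.1],[0,0,0.03]],
  [3.2,[0,0,-8.1],[0,0,0.03]],
  [3.2,[0,0,-8.1],[0,0,0.03]],
])

```text
time: 26.82
tool_pos: [0.486, 0.0644, -0.0079]
ee_rot: [3.138, 0.004, -2.954]
wrist_force: [-0.6, -0.2, -0.0]
width: 0.0324
```

>>> play_rows([
  [3.2,[-0.1,0.2,0],[0,0,0]],
  [3.2,[-0.1,0.4,0],[0,0,0]],
  [3.2,[-0.2,0.7,0],[0,0,-0.02]],
  [3.2,[-0.2,1.0,0],[0,0,-0.05]],
  [3.2,[-0.2,1.0,0],[0,0,-0.05]],
])

```text
time: 27.23
tool_pos: [0.4836, 0.0731, -0.0083]
ee_rot: [3.142, 0.003, -3.004]
wrist_force: [0.1, -5.0, 3.9]
width: 0.0318
```

>>> play_rows([
  [3.2,[-0.05,0.5,0],[0,0,-0.04]],
  [3.2,[-0.12,1.0,0],[0,0,-0.08]],
  [3.2,[-0.18,1.5,0],[0,0,-0.12]],
  [3.2,[-0.22,2.0,0],[0,0,-0.16]],
  [3.2,[-0.22,2.0,0],[0,0,-0.16]],
])

```text
time: 27.65
tool_pos: [0.4815, 0.0936, -0.0084]
ee_rot: [3.14, 0.003, 3.12]
wrist_force: [0.6, -4.3, 3.8]
width: 0.0324
```

```bash
python3 where.py h2.png
```

```text
[ 0.4815  0.0936 -0.0084] [3.14e+00 3.00e-03 3.12e+00] 0.0324 [ 0.6 -4.3  3.8]
0.67 14220
centre line [0.5083 0.0896] [0.4251 0.0908] handle dir deg 178.8204732068784 wrench yaw 13.820473206878404 max r 0.1837892175295136
```

>>> play_rows([
  [3.2,[0,0.5,0],[0,0,-0.04]],
  [3.2,[0.02,1.0,0],[0,0,-0.08]],
  [3.2,[0.05,1.5,0],[0,0,-0.12]],
  [3.2,[0.1,2.0,0],[0,0,-0.16]],
  [3.2,[0.17,2.5,0],[0,0,-0.2]],
  [3.2,[0.17,2.5,0],[0,0,-0.2]],
])

```text
time: 28.25
tool_pos: [0.4832, 0.119, -0.0088]
ee_rot: [3.138, 0.003, 2.92]
wrist_force: [0.9, -4.1, 2.4]
width: 0.0321
```

```bash
python3 where.py h3.png
```

```text
[ 0.4832  0.119  -0.0088] [3.138e+00 3.000e-03 2.920e+00] 0.0321 [ 0.9 -4.1  2.4]
0.57 14176
centre line [0.5093 0.1095] [0.428  0.1274] handle dir deg 166.6747443556386 wrench yaw 1.6747443556386088 max r 0.18380656839220635
```

>>> play_rows([
  [3.2,[0.1,0.5,0],[0,0,-0.04]],
  [3.2,[0.2,1.0,0],[0,0,-0.08]],
  [3.2,[0.28,1.35,0],[0,0,-0.11]],
  [3.2,[0.28,1.35,0],[0,0,-0.11]],
  [3.2,[0.28,1.35,0],[0,0,-0.11]],
])

```text
time: 28.77
tool_pos: [0.4845, 0.1329, -0.0099]
ee_rot: [3.138, -0.0, 2.81]
wrist_force: [0.8, -2.9, 2.1]
width: 0.0322
```

```bash
python3 where.py h4.png; python3 - <<'E'
import cv2,numpy as np
E
sed -n 1p nut.py >/dev/null
```

```text
[ 0.4845  0.1329 -0.0099] [ 3.138 -0.     2.81 ] 0.0322 [ 0.8 -2.9  2.1]
0.95 14071
centre line [0.5113 0.119 ] [0.4324 0.1464] handle dir deg 160.6760186114543 wrench yaw 355.6760186114543 max r 0.18415302689996813
```

>>> play_rows([
  [3.2,[-0.15,-0.45,0],[0,0,0]],
  [5,[-0.15,-0.45,0],[0,0,0]],
  [5,[-0.15,-0.45,0],[0,0,0]],
  [5,[-0.15,-0.45,0],[0,0,0]],
  [5,[-0.15,-0.45,2],[0,0,0]],
  [5,[-0.3,-0.5,5],[0,0,0]],
  [5,[-1,-0.5,8],[0,0,0]],
  [5,[-2,-0.5,10],[0,0,0]],
])

```text
time: 29.53
tool_pos: [0.4658, 0.1284, 0.0929]
ee_rot: [3.136, 0.003, 2.809]
wrist_force: [0.2, -0.7, 0.6]
width: 0.05
```

>>> play_rows([
  [5,[-3,0,2],[0,0,0]],
  [5,[-5,0,2],[0,0,0]],
  [5,[-5,0,2],[0,0,0]],
  [5,[-5,0,2],[0,0,0]],
])

```text
time: 29.87
tool_pos: [0.4145, 0.1283, 0.1104]
ee_rot: [3.137, 0.001, 2.81]
wrist_force: [0.1, -0.5, 0.3]
width: 0.05
```

```bash
python3 where.py h5.png; python3 - <<'E'
from h import *
from scipy.optimize import minimize
import re
# nut yaw estimate now from scene, and mouth/nut relation: wrench silhouette distance
s=snapshot("side");save(s,"sideF.png");c=snapshot("scene");save(c,"sceneF.png")
for l in["film_roll_box","timer","beaker","pen_marker","flask_spare"]:
    out=[]
    for r in silhouettes("scene",l)[:1]: out=np.round(onz(c,r["point"],.01)[:2],3)
    print(l,out)
E
sed 's/{c}0.png/{c}F.png/; s/range(18,46,4)/range(-34,50,6)/' nut.py > nut2.py; python3 nut2.py | grep -v side
```

```text
[0.4145 0.1283 0.1104] [3.137e+00 1.000e-03 2.810e+00] 0.05 [ 0.1 -0.5  0.3]
0.95 6275
centre line [0.5112 0.1182] [0.4319 0.146 ] handle dir deg 160.9864899163582 wrench yaw 355.9864899163582 max r 0.1855113621130689
film_roll_box [0.392 0.344]
timer [ 0.394 -0.217]
beaker []
pen_marker [0.62  0.251]
flask_spare [0.8   0.033]
both -34 63.81 [0.6101 0.0951 0.0038 0.0083]
both -28 64.7 [0.6097 0.0954 0.0044 0.008 ]
both -22 66.04 [0.6097 0.0955 0.0046 0.008 ]
both -16 67.27 [0.609  0.0961 0.0046 0.0067]
both -10 65.67 [0.6099 0.0961 0.0039 0.0077]
both -4 63.11 [0.6097 0.0957 0.0047 0.0084]
both 2 60.93 [0.6099 0.0952 0.004  0.0084]
both 8 61.29 [0.6096 0.0957 0.0041 0.0082]
both 14 63.52 [0.6098 0.0952 0.0039 0.0087]
both 20 63.86 [0.6104 0.0957 0.0039 0.0081]
both 26 63.81 [0.6101 0.0951 0.0038 0.0083]
both 32 64.7 [0.6097 0.0954 0.0044 0.008 ]
both 38 66.04 [0.6097 0.0955 0.0046 0.008 ]
both 44 67.27 [0.609  0.0961 0.0046 0.0067]
scene -34 28.39 [0.6101 0.0951]
scene -28 28.6 [0.6098 0.0956]
scene -22 30.05 [0.6094 0.096 ]
scene -16 31.74 [0.6102 0.095 ]
scene -10 31.77 [0.6099 0.096 ]
scene -4 31.03 [0.6099 0.0954]
scene 2 30.02 [0.6099 0.0952]
scene 8 29.26 [0.6099 0.0952]
scene 14 29.76 [0.6097 0.095 ]
scene 20 29.19 [0.6102 0.0958]
scene 26 28.39 [0.6101 0.0951]
scene 32 28.6 [0.6098 0.0956]
scene 38 30.05 [0.6094 0.096 ]
scene 44 31.74 [0.6102 0.095 ]
```

```bash
python3 -c "
from bench import *
print(close_job())"
```

```text
the job is handed in; nothing more can be done
None
```

I put the wrench on the nut, rolled the jaw closed and swung the handle about 30° clockwise. I then withdrew the hand and handed the job in at about 30 s of the 64 s allowed. I could not measure the nut's own angle or the final jaw gap directly.

- **Seating:** the wrench slid onto the nut on the base plate until the floor of its mouth touched (about 6 N). I then backed it off about 1 mm and let go.
- **Jaw:** I made four strokes on the worm with the hand tilted. The wrist camera shows the jaw closed by about 3 mm; its start was given as 3.0–4.4 mm. The last two strokes moved it at most about 0.2 mm while the drag force rose, so I take it as snug. Up to about 1.4 mm of slack can't be ruled out.
- **Tightening:** pushing the handle took the wrench's measured direction from 26° to −4°, a turn of about 30°. It still read −4° after I withdrew. I estimate the nut turned about 26–30°; an image fit of the nut after the swing failed because the jaws hide it.
- **Handover state:** the hand was clear with wrist force about zero, and I felt no contact with the filter column. The film box, timer, pen and flask were found in the final picture, but only the pen was compared with an earlier position and it had not moved. The beaker was not detected in that last picture, though nothing went near it.
- **Disagreements:**
  - The fingers really ended about 26 mm short of the reported TCP. My first grasps closed above the handle, so I found the offset by touch and corrected for it.
  - The scene and side cameras disagreed by several mm on the sideways fit at the nut, so I relied on touch there.
  - Peak force on the worm was about 30 N for a moment, above the advised 15 N.

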